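# Put away the kiln furniture

### The arm

A 6-joint arm with a two-finger parallel gripper is mounted at the origin on the work surface. World frame = base frame: x ahead of the robot, y to its left, z up, the work surface at z = 0. Lengths are in m, angles in rad, forces in N, time in s.
With the tool pointing down it reaches from about 0.275 to 0.975 m from the base axis. Payload 8.4 kg.
Tool frame: the origin (TCP) lies on the centre line of the jaws, within the pads' length; the fingertips stand 22 mm ahead of it and the grasp point (between the pads) lies 3 mm ahead of it; y points along the fingers, x is the direction in which the jaws open and shut, and the axes are right-handed (so a half turn about y gives the same grasp; the last joint's range is limited). The gripper opens to 92 mm and grips with 3 to 60 N. Pads are 20 mm wide; open, the fingers measure 128 mm over their backs; the gripper's body (75 mm by 189 mm) begins 69 mm behind the grasp point.
Start: joints at [1.286, 0.353, 1.633, -0, 1.155, -0.002], TCP at [0.174, 0.6, 0.237] pointing down, gripper open.
Joint ranges: [-2.63, 2.63], [-0.92, 2.1], [0.06, 2.66], [-1.3, 4.44], [0, 2.69], [-3.02, 3.02]. Speed limits (rad/s): [2.22, 2.22, 2.79, 3.14, 3.14, 3.14].

### API

Orientations are given as a unit quaternion [w, x, y, z].
In Python, from rig import arm gives the robot as it stands.
- The arm moves only by the tool drive_tool, never from a script. Its argument "steps" is a list of rows, each an object of numbers: "rx", "ry", "rz": the turn, a rotation vector about the tool's x, y, z in units of 6 degrees (1.0 is 6 degrees); "x", "y", "z": the shift along the tool's x, y, z in units of 30 mm (1.0 is 30 mm); "gripper": the finger opening in mm, from 0 to 91.9. A call has 1 to 8 rows; each row shifts and turns the commanded pose from where the row before left it, along the tool's axes as they then stand; what a row does not reach is not made up. A row lasts 1/12 s, in which the tool goes at most 41.7 mm and 7.16 degrees, less where a joint would pass 70% of its speed; a pose out of reach is approached as far as the arm can. A call is refused whole if a number of a shift passes 1 or a number of a turn 1, either way. A call with a gripper value outside its range is refused whole. The fingers move at their own pace and stop on an object; "grip_force" is the grip in N (left out, the last holds). Time passes only in rows, so rows that do not move let the fingers close. It gives the time, the measured TCP pose, the force and the opening at its end, in the units of the state.
- arm.sense(): the state, without advancing time (a new reading comes with each control period).
- arm.read_camera(name): name is "scene" or "top" or "wrist"; returns the picture (420x560x3 uint8, red, green, blue); there is no depth.
- arm.camera_params(name): a dict with "vertical_fov" (degrees; the focal length in pixels is half the picture's height over the tangent of half this angle, whatever the lens; pixels are square), "cx", "cy" (the principal point, pixels), "D" ([k1, k2, p1, p2, k3] as OpenCV has them; the pictures are not rectified), "origin" and "rotation" of the camera in the world. Camera axes: x right, y up, looking along -z (the intrinsics and any distortion apply to the point x, -y, -z); pixel columns grow to the right and rows downward; lengths in m; the calibration is good to about 2 mm. A picture is of the moment at which its call begins: read the wrist's pose just before it. camera_params takes no time and is no camera call; for the wrist camera it gives the pose at the moment of the call.
- arm.close_job(): hands the job in, once; it reports no verdict.
Trained networks look in the newest picture that a camera, given by its name, has taken for a name from the list of things; names that differ only in an ending like _2 or _b are one class to them, and where a whole thing is asked for, a point or a joint stands for the part that bears it (a point fixed in the world has none). Each returns a list of dicts, best first, with "confidence" (0 to 1); they miss things now and then, are a little off and sometimes report something else, mostly with a low value. They report only what shows in the picture. A call takes as long as a camera call. They do not tell look-alikes from the thing itself.
- arm.spot_in(camera, query): "box" ([left, top, right, bottom] as shares, 0 to 1, of the picture: columns of its width, rows of its height, round what is visible of it).
- arm.tip_of(camera, query): "location" ([column, row] as shares, 0 to 1, of the picture: columns of its width, rows of its height: a listed point, or the origin of a listed thing).
The state is a dict: "clock": time; "joints": joint angles; "qd": joint speeds; "effort": joint torques, N m; "ee_pos": TCP position; "ee_rot": TCP orientation; "ft_force": force on the tool from outside, world axes, zero at the start; "wrist_torque": the same for the moment, N m; "finger_gap": finger opening in m.
Only numpy, scipy, OpenCV 4.12 (cv2) and the standard library are available. Lean on these libraries where they do the work, as an engineer would, in place of code of your own. Each camera call takes 0.05 s, during which the arm holds its last target.

### The job

Sort the kiln furniture lying about on the bench into the wooden trays, each piece into the tray that shows a sample of its shape on its ledge: the two round tube props, the two square props and the three-armed stilt. Stand the props upright and lay the stilt flat with its points up, everything resting on the tray's floor; set the pieces down, don't drop them, and leave the unfired mug where it stands.

Things in the scene. Friction and masses are not known exactly. Their poses are not given: they have to be found in the camera images.
- tube_prop_a: Tube kiln prop of pale fired clay, standing upright: round, 36 mm outside diameter, 50 mm tall, with a 20 mm hole right through. Origin at the centre of its underside, z up its axis. About 80 g. Interchangeable with the other tube prop.
- tube_prop_b: Tube kiln prop of pale fired clay, standing upright: round, 36 mm outside diameter, 50 mm tall, with a 20 mm hole right through. Origin at the centre of its underside, z up its axis. About 80 g. Interchangeable with the other tube prop.
- square_prop_a: Square kiln prop of pale fired clay, standing upright: solid block 34 x 34 mm, 50 mm tall. Origin at the centre of its underside, x and y square to its sides, z up. About 120 g. Interchangeable with the other square prop.
- square_prop_b: Square kiln prop of pale fired clay, standing upright: solid block 34 x 34 mm, 50 mm tall. Origin at the centre of its underside, x and y square to its sides, z up. About 120 g. Interchangeable with the other square prop.
- stilt: Three-armed kiln stilt of pale fired clay, lying flat: straight arms 120 degrees apart, each 14 mm wide, 28 mm tall and reaching 38 mm from the centre, with a small cone 6 mm tall on top near each tip (at 31 mm). Origin at the centre of its underside, z up, one arm along its x axis. About 50 g. Best gripped across one arm about 20 mm from the centre.
- tube_tray: Low dark wooden tray, browner floor, fixed, with a round sample slice, 36 mm across with a dark 20 mm hole, glued on its ledge. Compartment 84 mm (x) by 120 mm (y) inside, floor 6 mm above the bench; rim 6 mm thick, its top 14 mm above the bench. Origin: centre of the compartment, at bench level. The ledge (42 x 132 mm, rim height) adjoins on the +x side; sample 70 mm from the origin, 6 mm thick.
- square_tray: Low dark wooden tray, browner floor, fixed, with a 34 mm square sample slice glued on its ledge. Compartment 84 mm (x) by 120 mm (y) inside, floor 6 mm above the bench; rim 6 mm thick, its top 14 mm above the bench. Origin: centre of the compartment, at bench level. The ledge (42 x 132 mm, rim height) adjoins on the +x side; sample 70 mm from the origin, 6 mm thick.
- stilt_tray: Low dark wooden tray, browner floor, fixed, with a small three-armed star sample (21 mm arms) glued on its ledge. Compartment 84 mm (x) by 120 mm (y) inside, floor 6 mm above the bench; rim 6 mm thick, its top 14 mm above the bench. Origin: centre of the compartment, at bench level. The ledge (42 x 132 mm, rim height) adjoins on the +x side; sample 70 mm from the origin, 6 mm thick.
- mug: Unfired grey-green clay mug, loose, 64 mm across and 58 mm tall, its handle on its own +y side reaching 68 mm from the axis. Origin at the centre of its underside, z up. Not to be moved. (A wooden rib, a steel scraper and a modelling knife, under 11 mm thick, also lie loose there; they do not matter.)
Mind the look-alikes: they are no part of the job. What is shaped like the tube_prop_a but blue or pink is not meant.

How it is judged:
At the end, for the whole second after the job is handed in: Each prop and the stilt is in the tray for its kind: origin within 30 mm (x) and 48 mm (y) of the compartment's centre, underside on the floor (2 to 10 mm above the bench), within 0.12 rad of upright (stilt: flat, points up), released and at rest; the mug still upright (x of tube_prop_a in the frame of tube_tray between -0.03 and 0.03 m and y of tube_prop_a in the frame of tube_tray between -0.048 and 0.048 m and z of tube_prop_a in the frame of tube_tray between 0.002 and 0.01 m and angle between each of tube_prop_a, tube_prop_b, square_prop_a, square_prop_b, stilt's own z axis and vertical below 0.12 rad and linear speed of each of tube_prop_a, tube_prop_b, square_prop_a, square_prop_b, stilt below 0.02 m/s and angular speed of each of tube_prop_a, tube_prop_b, square_prop_a, square_prop_b, stilt below 0.2 rad/s and contact force between each of tube_prop_a, tube_prop_b, square_prop_a, square_prop_b, stilt and the fingers below 0.1 N and x of tube_prop_b in the frame of tube_tray between -0.03 and 0.03 m and y of tube_prop_b in the frame of tube_tray between -0.048 and 0.048 m and z of tube_prop_b in the frame of tube_tray between 0.002 and 0.01 m and x of square_prop_a in the frame of square_tray between -0.03 and 0.03 m and y of square_prop_a in the frame of square_tray between -0.048 and 0.048 m and z of square_prop_a in the frame of square_tray between 0.002 and 0.01 m and x of square_prop_b in the frame of square_tray between -0.03 and 0.03 m and y of square_prop_b in the frame of square_tray between -0.048 and 0.048 m and z of square_prop_b in the frame of square_tray between 0.002 and 0.01 m and x of stilt in the frame of stilt_tray between -0.03 and 0.03 m and y of stilt in the frame of stilt_tray between -0.048 and 0.048 m and z of stilt in the frame of stilt_tray between 0.002 and 0.01 m and angle between mug's own z axis and vertical below 0.15 rad); the robot touches nothing.
It fails at once if the clay mug is shifted by more than 15 mm (distance of mug from where it was at the start of the episode above 0.015 m).
It fails at once if a prop or the stilt falls or is flung free of the fingers (over 0.8 m/s, a drop of more than 3 cm) ((contact force between tube_prop_a and the fingers below 0.05 N and linear speed of tube_prop_a above 0.8 m/s) or (contact force between tube_prop_b and the fingers below 0.05 N and linear speed of tube_prop_b above 0.8 m/s) or (contact force between square_prop_a and the fingers below 0.05 N and linear speed of square_prop_a above 0.8 m/s) or (contact force between square_prop_b and the fingers below 0.05 N and linear speed of square_prop_b above 0.8 m/s) or (contact force between stilt and the fingers below 0.05 N and linear speed of stilt above 0.8 m/s)).
It also fails if it takes over 128 s, if anything falls off the work surface, if the arm or the gripper's body presses on something with over 40 N, if the wrist force passes 120 N, or if a joint passes its speed limit or range.

## Working session

There is one attempt and no reset: what is moved stays moved. The work goes in short steps, Python scripts to look and compute and a tool call to move; the robot and the scene stay as the last step left them, time stands still between calls to the robot, and variables do not carry over. Pictures are saved under pics/ and viewed, and the job is handed in when it is done.

Besides the shell and the picture viewer there is one more tool, called after "Request:" as a command line: name --argument value ..., lists and objects as JSON in quotes. drive_tool: Moves the arm, as the interface text tells. Its arguments: {"type":"object","properties":{"steps":{"type":"array"},"grip_force":{"type":"number"}},"required":["steps"]}

```bash
mkdir -p pics; ls; python3 - <<'E'
from rig import arm
import cv2
s=arm.sense();print(s['clock'],s['ee_pos'],s['ee_rot'],s['finger_gap'])
for n in ['scene','top']:
    im=arm.read_camera(n);cv2.imwrite(f'pics/{n}0.png',cv2.cvtColor(im,cv2.COLOR_RGB2BGR));print(arm.camera_params(n))
print(arm.camera_params('wrist'))
E
```

```text
pics
0.0 [0.17427023 0.59973769 0.23585793] [-0.56518064  0.56575969  0.42416052 -0.42494078] 0.09167842960011484
{'vertical_fov': 50.60781915893757, 'cx': 277.7994240735658, 'cy': 208.40904573128051, 'D': array([0.01423154, 0.        , 0.        , 0.        , 0.        ]), 'origin': array([0.81125517, 0.46800914, 0.8025315 ]), 'rotation': array([0.27085912, 0.08834741, 0.30046718, 0.91024697])}
{'vertical_fov': 42.102918094603616, 'cx': 272.22478252860765, 'cy': 203.69267702826824, 'D': array([0.0550696, 0.       , 0.       , 0.       , 0.       ]), 'origin': array([ 0.44385011, -0.01547212,  1.21343939]), 'rotation': array([ 0.70724805,  0.02160867, -0.02117444, -0.70631785])}
{'vertical_fov': 65.70753769323436, 'cx': 279.7026003751381, 'cy': 209.82825932073212, 'D': array([-0.01789013,  0.        ,  0.        ,  0.        ,  0.        ]), 'origin': array([0.10665401, 0.61816829, 0.38359424]), 'rotation': array([ 0.79330484, -0.10145133, -0.07598414,  0.59548423])}
```

View pics/top0.png

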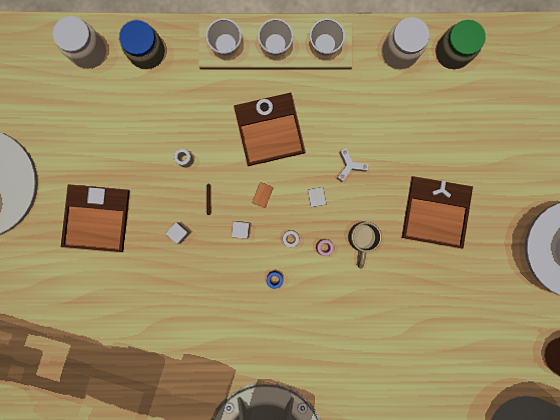

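View pics/scene0.png

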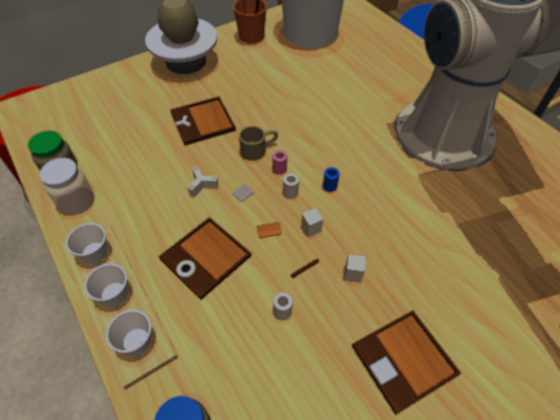

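```bash
cat > h.py <<'E'
import numpy as np,cv2
from scipy.spatial.transform import Rotation as R
from rig import arm
def rot(q): return R.from_quat([q[1],q[2],q[3],q[0]]).as_matrix()
def K(p,h=420):
    f=h/2/np.tan(np.radians(p['vertical_fov']/2)); return np.array([[f,0,p['cx']],[0,f,p['cy']],[0,0,1]])
def ray(p,uv,z):
    uv=np.array(uv,float).reshape(-1,1,2)
    n=cv2.undistortPoints(uv,K(p),p['D']).reshape(-1,2)
    d=np.c_[n[:,0],-n[:,1],-np.ones(len(n))]@rot(p['rotation']).T
    o=np.array(p['origin']); t=(z-o[2])/d[:,2]
    return o+d*t[:,None]
def proj(p,X):
    X=np.array(X,float).reshape(-1,3); c=(X-p['origin'])@rot(p['rotation'])
    c=np.c_[c[:,0],-c[:,1],-c[:,2]]
    return cv2.projectPoints(c.reshape(-1,1,3),np.zeros(3),np.zeros(3),K(p),p['D'])[0].reshape(-1,2)
E
python3 - <<'E'
from h import *
np.set_printoptions(precision=4,suppress=True)
s=arm.sense();print(rot(s['ee_rot']))
p=arm.camera_params('wrist');print(rot(p['rotation']))
p=arm.camera_params('top')
for q in ['tube_prop_a','square_prop_a','stilt','mug','tube_tray','square_tray','stilt_tray']:
    for d in arm.spot_in('top',q):
        b=np.array(d['box'])*[560,420,560,420]
        print(q,round(d['confidence'],2),b.round(0))
print(arm.sense()['clock'])
E
```

```text
[[ 0.279  -0.0003 -0.9603]
 [ 0.9603 -0.0012  0.279 ]
 [-0.0012 -1.      0.    ]]
[[ 0.2792 -0.9294 -0.2414]
 [ 0.9602  0.2702  0.0705]
 [-0.0003 -0.2515  0.9679]]
tube_prop_a 0.78 [172. 148. 195. 169.]
tube_prop_a 0.61 [315. 239. 333. 257.]
tube_prop_a 0.54 [269. 271. 286. 288.]
tube_prop_a 0.53 [285. 232. 298. 245.]
square_prop_a 0.77 [168. 218. 188. 244.]
square_prop_a 0.76 [232. 220. 251. 243.]
square_prop_a 0.41 [405. 175. 473. 248.]
stilt 0.62 [339. 148. 369. 182.]
mug 0.77 [349. 221. 382. 269.]
tube_tray 0.8 [233.  91. 306. 165.]
square_tray 0.91 [ 62. 183. 132. 254.]
stilt_tray 0.86 [403. 177. 471. 247.]
0.45
```

```bash
python3 - <<'E'
from h import *
im=cv2.imread('pics/top0.png')
c=cv2.resize(im[135:285,150:350],None,fx=4,fy=4,interpolation=cv2.INTER_CUBIC);cv2.imwrite('pics/c1.png',c)
c=cv2.resize(im[85:275,325:480],None,fx=4,fy=3.1578,interpolation=cv2.INTER_CUBIC)
c=cv2.resize(im[140:275,320:480],None,fx=4,fy=4,interpolation=cv2.INTER_CUBIC);cv2.imwrite('pics/c2.png',c)
a=cv2.resize(im[175:260,55:140],None,fx=4.5,fy=4.5,interpolation=cv2.INTER_CUBIC)
b=cv2.resize(im[85:170,228:313],None,fx=4.5,fy=4.5,interpolation=cv2.INTER_CUBIC)
cv2.imwrite('pics/c3.png',np.hstack([a,b]))
E
```

```text
(no output)
```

View pics/c1.png

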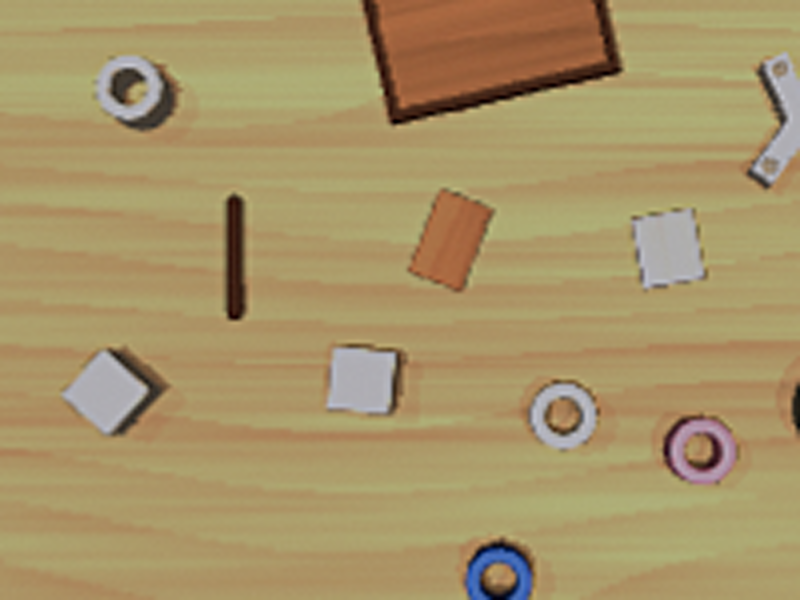

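View pics/c2.png

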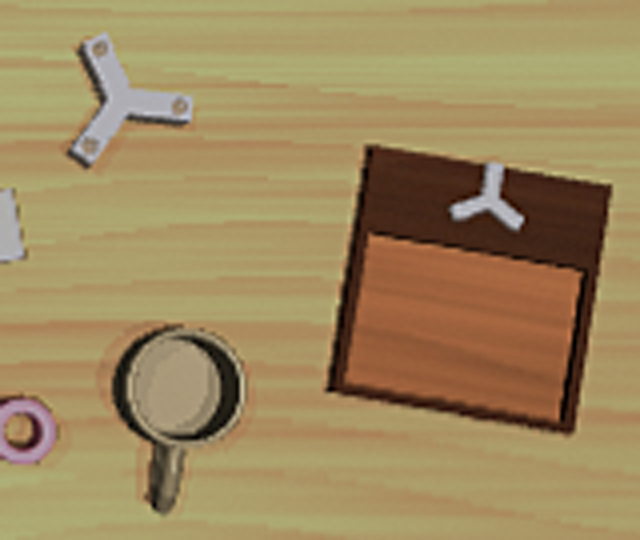

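View pics/c3.png

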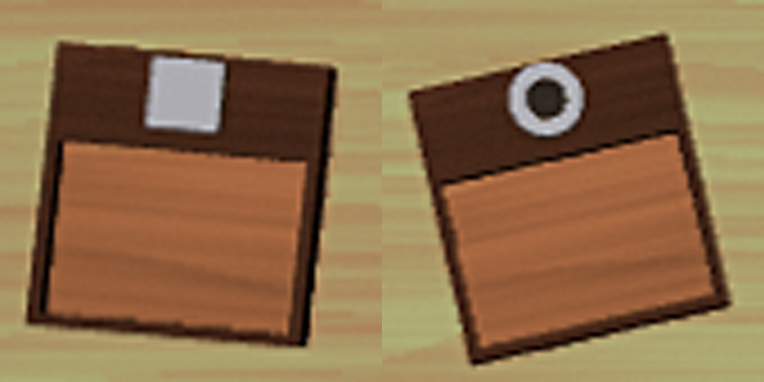

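```bash
python3 - <<'E'
from h import *
np.set_printoptions(precision=4,suppress=True)
im=cv2.imread('pics/top0.png');p=arm.camera_params('top')
S=6
u=cv2.resize(im,None,fx=S,fy=S,interpolation=cv2.INTER_CUBIC)
hsv=cv2.cvtColor(u,cv2.COLOR_BGR2HSV)
m=((hsv[...,1]<45)&(hsv[...,2]>135)).astype(np.uint8)*255
def back(q): return (np.array(q)+.5)/S-.5
for name,(x,y),z in [('t1',(182.5,158),.05),('t2',(291,238.5),.05),('s1',(177,233),.05),('s2',(240.5,230),.05),('st',(350,165.5),.028),('scr',(317,197),0),
   ('samp_t',(264,107),.02),('samp_s',(96,196),.02),('samp_st',(443,189),.02)]:
    r=22
    mm=np.zeros_like(m);x0,y0,x1,y1=[int(v*S) for v in (x-r,y-r,x+r,y+r)]
    mm[y0:y1,x0:x1]=m[y0:y1,x0:x1]
    cs,_=cv2.findContours(mm,cv2.RETR_EXTERNAL,cv2.CHAIN_APPROX_NONE)
    c=max(cs,key=cv2.contourArea)
    P=ray(p,back(c.reshape(-1,2)),z)[:,:2]
    (cx,cy),(w,h),a=cv2.minAreaRect((P*1000).astype(np.float32))
    (ex,ey),er=cv2.minEnclosingCircle((P*1000).astype(np.float32))
    mo=cv2.moments((P*1000).astype(np.float32))
    print(name,'rect',np.round([cx,cy,w,h,a],1),'circ',np.round([ex,ey,er],1),'cent',round(mo['m10']/mo['m00'],1),round(mo['m01']/mo['m00'],1))
    if name=='st':
        d=P*1000-[mo['m10']/mo['m00'],mo['m01']/mo['m00']];
        an=np.arctan2(d[:,1],d[:,0]);rr=np.hypot(*d.T);k=rr>36
        print(np.degrees(np.angle((np.exp(3j*an[k])).mean()))/3, rr.max(), np.degrees(np.sort(an[k])[::40]))
# trays floor
m2=((hsv[...,0]>5)&(hsv[...,0]<14)&(hsv[...,1]>120)&(hsv[...,2]>110)).astype(np.uint8)*255
for n,(a,b,c,d) in dict(tube=(228,85,313,170),sq=(55,178,140,260),st=(398,172,480,255)).items():
    mm=np.zeros_like(m2);mm[b*S:d*S,a*S:c*S]=m2[b*S:d*S,a*S:c*S]
    cs,_=cv2.findContours(mm,cv2.RETR_EXTERNAL,cv2.CHAIN_APPROX_NONE);c=max(cs,key=cv2.contourArea)
    P=ray(p,back(c.reshape(-1,2)),.008)[:,:2]
    print(n,cv2.minAreaRect((P*1000).astype(np.float32)))
E
```

```text
t1 rect [615.9 180.   33.8  34.8  45.6] circ [615.5 179.5  17.8] cent 615.9 179.8
t2 rect [439.9 -53.3  34.3  34.4   0.1] circ [440.2 -53.3  17.7] cent 440.0 -53.4
s1 rect [452.3 190.3  33.6  33.6  48.2] circ [452.7 190.4  22.5] cent 452.4 190.2
s2 rect [458.9  54.2  34.   33.5  84.4] circ [459.   54.4  22.9] cent 458.9 54.3
st rect [ 595.7 -180.9   71.4   62.7   52.8] circ [ 601.6 -184.9   38.6] cent 601.4 -184.9
23.07985982394257 38.83584058784561 [-107.8502  -87.6964   29.843   150.103 ]
scr rect [ 533.1 -113.3   40.    35.3   10.2] circ [ 533.2 -113.4   25.6] cent 533.3 -113.5
samp_t rect [731.5   3.8  35.3  35.    0.1] circ [731.7   3.8  18.1] cent 731.6 3.8
samp_s rect [533.7 370.4  34.4  33.9  85.1] circ [533.6 370.4  22.7] cent 533.7 370.4
samp_st rect [ 551.4 -385.9   38.6   33.4   79.7] circ [ 547.2 -385.1   21.1] cent 547.6 -385.4
tube ((663.6653442382812, -11.929344177246094), (83.18402099609375, 120.64881896972656), 13.164677619934082)
sq ((464.29571533203125, 376.9532470703125), (118.09703826904297, 84.94651794433594), 84.92527770996094)
st ((478.66644287109375, -372.8771057128906), (118.44388580322266, 84.37909698486328), 79.91670227050781)
```

```bash
cat >> h.py <<'E'
def plan(x,y,z,yaw,n=None):
    s=arm.sense();M=rot(s['ee_rot']);P=np.array(s['ee_pos'])
    y0=np.degrees(np.arctan2(M[1,0],M[0,0]));d=(yaw-y0+180)%360-180
    print('t',round(s['clock'],2),'pos',(P*1000).round(1),'yaw',round(y0,2),'tilt',np.round(M[2,[0,2]],4),'gap',round(s['finger_gap']*1000,1),'F',np.round(s['ft_force'],1))
    print('ry total',round(-d/6,2))
    a=np.radians(yaw);c=np.array([np.cos(a),np.sin(a),0]);zz=np.array([-np.sin(a),np.cos(a),0])
    D=np.array([x,y,z])-P
    print('after turn, tot units x,y,z:',np.round([D@c/.03,-D[2]/.03,D@zz/.03],2))
E
python3 - <<'E'
from h import *
np.set_printoptions(precision=4,suppress=True)
plan(.6159,.1797,.12,13)
# bowl height by triangulation
a=arm.camera_params('top');b=arm.camera_params('scene')
for z in [.03,.05,.07,.09,.12]:
    print(z,ray(a,[275.5,36],z),ray(b,[107,285],z))
E
```

```text
t 0.45 pos [174.4 600.1 236.5] yaw 73.8 tilt [-0.0001  0.    ] gap 91.9 F [-0.1  0.6  0.2]
ry total 10.13
after turn, tot units x,y,z: [ 11.19   3.88 -16.97]
0.03 [[ 0.8856 -0.0214  0.03  ]] [[ 0.8739 -0.0379  0.03  ]]
0.05 [[ 0.8781 -0.0213  0.05  ]] [[ 0.8722 -0.0248  0.05  ]]
0.07 [[ 0.8707 -0.0212  0.07  ]] [[ 0.8706 -0.0117  0.07  ]]
0.09 [[ 0.8632 -0.0211  0.09  ]] [[0.869  0.0014 0.09  ]]
0.12 [[ 0.852 -0.021  0.12 ]] [[0.8666 0.021  0.12  ]]
```

Request:
drive_tool --steps '[{"ry":1,"y":0.2,"gripper":60},{"ry":1,"y":0.2,"gripper":60},{"ry":1,"y":0.2,"gripper":60},{"ry":1,"y":0.2,"gripper":60},{"ry":1,"y":0.2,"gripper":60},{"ry":1,"y":0.2,"gripper":60},{"ry":1,"y":0.2,"gripper":60},{"ry":1,"y":0.2,"gripper":60}]' --grip_force 20

```text
invalid input
```

Request:
drive_tool --steps '[{"ry":1,"y":0.2},{"ry":1,"y":0.2},{"ry":0.13},{"x":0.6,"z":-1},{"x":0.6,"z":-1},{"x":0.6,"z":-1},{"x":0.6,"z":-1},{"x":0.6,"z":-1}]'

```text
invalid input
```

```bash
python3 -c "
from h import *
plan(.6159,.1797,.12,13)"
```

```text
t 0.45 pos [174.4 600.1 236.5] yaw 73.8 tilt [-0.0001  0.    ] gap 91.9 F [-0.1  0.6  0.2]
ry total 10.13
after turn, tot units x,y,z: [ 11.19   3.88 -16.97]
```

Request:
drive_tool --steps '[{"rx":0,"ry":1,"rz":0,"x":0,"y":0.2,"z":0,"gripper":60}]' --grip_force 20

```text
clock: 0.53
ee_pos: [0.1746, 0.6008, 0.2316]
ee_rot: [0.587, -0.586, -0.395, 0.394]
ft_force: [-0.3, -0.1, -0.4]
finger_gap: 0.0872
```

Request:
drive_tool --steps '[{"rx":0,"ry":1,"rz":0,"x":0,"y":0.2,"z":0,"gripper":60},{"rx":0,"ry":1,"rz":0,"x":0,"y":0.2,"z":0,"gripper":60},{"rx":0,"ry":1,"rz":0,"x":0,"y":0.2,"z":0,"gripper":60},{"rx":0,"ry":1,"rz":0,"x":0,"y":0.2,"z":0,"gripper":60},{"rx":0,"ry":1,"rz":0,"x":0,"y":0.2,"z":0,"gripper":60},{"rx":0,"ry":1,"rz":0,"x":0,"y":0.2,"z":0,"gripper":60},{"rx":0,"ry":1,"rz":0,"x":0,"y":0.2,"z":0,"gripper":60},{"rx":0,"ry":1,"rz":0,"x":0,"y":0.2,"z":0,"gripper":60}]'

```text
clock: 1.2
ee_pos: [0.1744, 0.6002, 0.1823]
ee_rot: [0.697, -0.697, -0.12, 0.12]
ft_force: [-0.0, 0.7, 0.1]
finger_gap: 0.0603
```

Request:
drive_tool --steps '[{"rx":0,"ry":1,"rz":0,"x":0,"y":0,"z":0,"gripper":60},{"rx":0,"ry":0.13,"rz":0,"x":0,"y":0,"z":0,"gripper":60},{"rx":0,"ry":0,"rz":0,"x":0.6,"y":0.1,"z":-0.9,"gripper":60},{"rx":0,"ry":0,"rz":0,"x":0.6,"y":0.1,"z":-0.9,"gripper":60},{"rx":0,"ry":0,"rz":0,"x":0.6,"y":0.1,"z":-0.9,"gripper":60},{"rx":0,"ry":0,"rz":0,"x":0.6,"y":0.1,"z":-0.9,"gripper":60},{"rx":0,"ry":0,"rz":0,"x":0.6,"y":0.1,"z":-0.9,"gripper":60},{"rx":0,"ry":0,"rz":0,"x":0.6,"y":0.1,"z":-0.9,"gripper":60}]'

```text
clock: 1.87
ee_pos: [0.3171, 0.4657, 0.1648]
ee_rot: [0.703, -0.702, -0.082, 0.081]
ft_force: [0.5, -0.1, 0.4]
finger_gap: 0.0599
```

```bash
python3 -c "
from h import *
plan(.6159,.1797,.12,13)"
```

```text
t 1.87 pos [317.1 465.7 164.8] yaw 13.22 tilt [0.0006 0.0005] gap 59.9 F [ 0.5 -0.1  0.4]
ry total 0.04
after turn, tot units x,y,z: [  7.56   1.49 -11.53]
```

Request:
drive_tool --steps '[{"rx":0,"ry":0,"rz":0,"x":0.63,"y":0.1,"z":-0.96,"gripper":60},{"rx":0,"ry":0,"rz":0,"x":0.63,"y":0.1,"z":-0.96,"gripper":60},{"rx":0,"ry":0,"rz":0,"x":0.63,"y":0.1,"z":-0.96,"gripper":60},{"rx":0,"ry":0,"rz":0,"x":0.63,"y":0.1,"z":-0.96,"gripper":60},{"rx":0,"ry":0,"rz":0,"x":0.63,"y":0.1,"z":-0.96,"gripper":60},{"rx":0,"ry":0,"rz":0,"x":0.63,"y":0.1,"z":-0.96,"gripper":60},{"rx":0,"ry":0,"rz":0,"x":0.63,"y":0.1,"z":-0.96,"gripper":60},{"rx":0,"ry":0,"rz":0,"x":0.63,"y":0.1,"z":-0.96,"gripper":60}]'

```text
clock: 2.53
ee_pos: [0.5167, 0.275, 0.1409]
ee_rot: [0.703, -0.702, -0.082, 0.081]
ft_force: [0.4, 0.2, 0.3]
finger_gap: 0.0596
```

Request:
drive_tool --steps '[{"rx":0,"ry":0,"rz":0,"x":0.63,"y":0.1,"z":-0.96,"gripper":60},{"rx":0,"ry":0,"rz":0,"x":0.63,"y":0.1,"z":-0.96,"gripper":60},{"rx":0,"ry":0,"rz":0,"x":0.63,"y":0.1,"z":-0.96,"gripper":60},{"rx":0,"ry":0,"rz":0,"x":0.63,"y":0.1,"z":-0.96,"gripper":60},{"rx":0,"ry":0,"rz":0,"x":0,"y":0,"z":0,"gripper":60}]'

```text
clock: 2.95
ee_pos: [0.619, 0.1772, 0.1286]
ee_rot: [-0.702, 0.703, 0.081, -0.079]
ft_force: [-0.5, 0.1, -0.9]
finger_gap: 0.06
```

```bash
python3 -c "
from h import *
plan(.6159,.1797,.042,13)
im=arm.read_camera('wrist');p=arm.camera_params('wrist')
q=proj(p,[.6159,.1797,.05])
im=im.copy();cv2.circle(im,tuple(int(v) for v in q[0]),3,(255,0,0),1)
cv2.imwrite('pics/w1.png',im[...,::-1])"
```

```text
t 2.95 pos [619.  177.2 128.6] yaw 13.02 tilt [ 0.0025 -0.0013] gap 60.0 F [-0.5  0.1 -0.9]
ry total 0.0
after turn, tot units x,y,z: [-0.08  2.89  0.11]
```

View pics/w1.png

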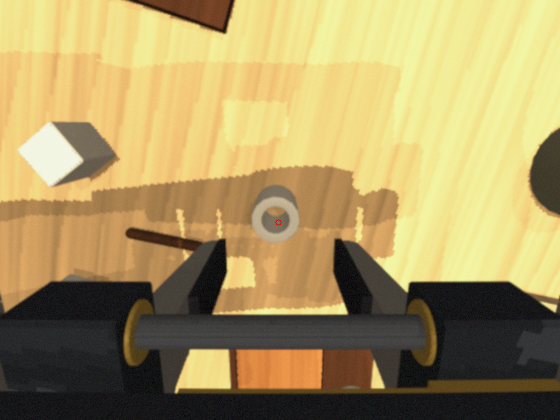

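Request:
drive_tool --steps '[{"rx":0,"ry":0,"rz":0,"x":0,"y":0.8,"z":0,"gripper":60},{"rx":0,"ry":0,"rz":0,"x":0,"y":0.8,"z":0,"gripper":60},{"rx":0,"ry":0,"rz":0,"x":0,"y":0.5,"z":0,"gripper":60},{"rx":0,"ry":0,"rz":0,"x":0,"y":0,"z":0,"gripper":60},{"rx":0,"ry":0,"rz":0,"x":0,"y":0,"z":0,"gripper":60}]'

```text
clock: 3.42
ee_pos: [0.6138, 0.1817, 0.0653]
ee_rot: [-0.702, 0.703, 0.08, -0.081]
ft_force: [-0.3, -0.3, 0.5]
finger_gap: 0.06
```

```bash
python3 -c "
from h import *
plan(.6159,.1797,.042,13)"
```

```text
t 3.42 pos [613.8 181.7  65.3] yaw 13.13 tilt [-0.0017  0.0001] gap 60.0 F [-0.3 -0.3  0.5]
ry total 0.02
after turn, tot units x,y,z: [ 0.05  0.78 -0.08]
```

Request:
drive_tool --steps '[{"rx":0,"ry":0,"rz":0,"x":0,"y":0.5,"z":0,"gripper":60},{"rx":0,"ry":0,"rz":0,"x":0,"y":0.27,"z":0,"gripper":60},{"rx":0,"ry":0,"rz":0,"x":0,"y":0,"z":0,"gripper":60},{"rx":0,"ry":0,"rz":0,"x":0,"y":0,"z":0,"gripper":25},{"rx":0,"ry":0,"rz":0,"x":0,"y":0,"z":0,"gripper":25},{"rx":0,"ry":0,"rz":0,"x":0,"y":0,"z":0,"gripper":25},{"rx":0,"ry":0,"rz":0,"x":0,"y":0,"z":0,"gripper":25},{"rx":0,"ry":0,"rz":0,"x":0,"y":0,"z":0,"gripper":25}]'

```text
clock: 4.08
ee_pos: [0.6154, 0.1811, 0.0433]
ee_rot: [0.703, -0.702, -0.08, 0.08]
ft_force: [0.1, 0.3, 4.2]
finger_gap: 0.0364
```

```bash
python3 -c "
from h import *
plan(.6159,.1797,.042,13)"
```

```text
t 4.08 pos [615.4 181.1  43.3] yaw 13.01 tilt [0.001  0.0001] gap 36.4 F [0.1 0.3 4.2]
ry total 0.0
after turn, tot units x,y,z: [ 0.01  0.04 -0.05]
```

Request:
drive_tool --steps '[{"rx":0,"ry":0,"rz":0,"x":0,"y":0,"z":0,"gripper":25},{"rx":0,"ry":0,"rz":0,"x":0,"y":-0.5,"z":0,"gripper":25},{"rx":0,"ry":0,"rz":0,"x":0,"y":-0.8,"z":0,"gripper":25},{"rx":0,"ry":0,"rz":0,"x":0,"y":-0.8,"z":0,"gripper":25},{"rx":0,"ry":0,"rz":0,"x":0,"y":-0.3,"z":0,"gripper":25},{"rx":0,"ry":0,"rz":0,"x":0,"y":0,"z":0,"gripper":25}]'

```text
clock: 4.58
ee_pos: [0.6164, 0.1814, 0.1168]
ee_rot: [0.703, -0.702, -0.082, 0.079]
ft_force: [1.2, 0.7, -1.3]
finger_gap: 0.0362
```

```bash
python3 -c "
from h import *
plan(.6574,.0154,.0503,13)"
```

```text
t 4.58 pos [616.4 181.4 116.8] yaw 13.01 tilt [0.0041 0.0002] gap 36.2 F [ 1.2  0.7 -1.3]
ry total 0.0
after turn, tot units x,y,z: [ 0.09  2.22 -5.7 ]
```

Request:
drive_tool --steps '[{"rx":0,"ry":0,"rz":0,"x":0.1,"y":0,"z":-0.4,"gripper":25},{"rx":0,"ry":0,"rz":0,"x":0,"y":0,"z":-0.9,"gripper":25},{"rx":0,"ry":0,"rz":0,"x":0,"y":0,"z":-0.9,"gripper":25},{"rx":0,"ry":0,"rz":0,"x":0,"y":0,"z":-0.9,"gripper":25},{"rx":0,"ry":0,"rz":0,"x":0,"y":0,"z":-0.9,"gripper":25},{"rx":0,"ry":0,"rz":0,"x":0,"y":0,"z":-0.8,"gripper":25},{"rx":0,"ry":0,"rz":0,"x":0,"y":0.1,"z":-0.6,"gripper":25},{"rx":0,"ry":0,"rz":0,"x":0,"y":0.2,"z":-0.3,"gripper":25}]'

```text
clock: 5.25
ee_pos: [0.6564, 0.012, 0.1039]
ee_rot: [-0.702, 0.703, 0.079, -0.08]
ft_force: [0.1, -0.3, -1.4]
finger_gap: 0.0361
```

Request:
drive_tool --steps '[{"rx":0,"ry":0,"rz":0,"x":0,"y":0.5,"z":0,"gripper":25},{"rx":0,"ry":0,"rz":0,"x":0,"y":0.5,"z":0,"gripper":25},{"rx":0,"ry":0,"rz":0,"x":0,"y":0.4,"z":0,"gripper":25},{"rx":0,"ry":0,"rz":0,"x":0,"y":0,"z":0,"gripper":25},{"rx":0,"ry":0,"rz":0,"x":0,"y":0,"z":0,"gripper":25}]'

```text
clock: 5.67
ee_pos: [0.6553, 0.0153, 0.0619]
ee_rot: [0.703, -0.702, -0.079, 0.081]
ft_force: [-0.2, -0.1, -0.3]
finger_gap: 0.0366
```

```bash
python3 -c "
from h import *
plan(.6574,.0154,.0498,13)"
```

```text
t 5.67 pos [655.3  15.3  61.9] yaw 13.04 tilt [-0.0028  0.0006] gap 36.6 F [-0.2 -0.1 -0.3]
ry total 0.01
after turn, tot units x,y,z: [ 0.07  0.4  -0.01]
```

Request:
drive_tool --steps '[{"rx":0,"ry":0,"rz":0,"x":0,"y":0.2,"z":0,"gripper":25},{"rx":0,"ry":0,"rz":0,"x":0,"y":0.15,"z":0,"gripper":25},{"rx":0,"ry":0,"rz":0,"x":0,"y":0,"z":0,"gripper":25},{"rx":0,"ry":0,"rz":0,"x":0,"y":0,"z":0,"gripper":25}]'

```text
clock: 6.0
ee_pos: [0.6564, 0.0152, 0.053]
ee_rot: [-0.703, 0.703, 0.08, -0.08]
ft_force: [0.1, -0.1, -0.7]
finger_gap: 0.0363
```

```bash
python3 -c "
from h import *
plan(.6574,.0154,.0493,13)"
```

```text
t 6.0 pos [656.4  15.2  53. ] yaw 13.03 tilt [ 0. -0.] gap 36.3 F [ 0.1 -0.1 -0.7]
ry total 0.01
after turn, tot units x,y,z: [ 0.03  0.12 -0.  ]
```

Request:
drive_tool --steps '[{"rx":0,"ry":0,"rz":0,"x":0,"y":0.07,"z":0,"gripper":25},{"rx":0,"ry":0,"rz":0,"x":0,"y":0.05,"z":0,"gripper":25},{"rx":0,"ry":0,"rz":0,"x":0,"y":0,"z":0,"gripper":25},{"rx":0,"ry":0,"rz":0,"x":0,"y":0,"z":0,"gripper":25}]'

```text
clock: 6.33
ee_pos: [0.6564, 0.0151, 0.0495]
ee_rot: [-0.703, 0.703, 0.08, -0.08]
ft_force: [1.0, 0.4, -0.1]
finger_gap: 0.0364
```

Request:
drive_tool --steps '[{"rx":0,"ry":0,"rz":0,"x":0,"y":0.04,"z":0,"gripper":25},{"rx":0,"ry":0,"rz":0,"x":0,"y":0,"z":0,"gripper":25},{"rx":0,"ry":0,"rz":0,"x":0,"y":0,"z":0,"gripper":25}]'

```text
clock: 6.58
ee_pos: [0.6565, 0.0151, 0.0492]
ee_rot: [-0.703, 0.703, 0.08, -0.08]
ft_force: [-2.5, 0.7, 8.3]
finger_gap: 0.0359
```

Contact with the tray floor. Release and rise.

Request:
drive_tool --steps '[{"rx":0,"ry":0,"rz":0,"x":0,"y":0,"z":0,"gripper":52},{"rx":0,"ry":0,"rz":0,"x":0,"y":0,"z":0,"gripper":52},{"rx":0,"ry":0,"rz":0,"x":0,"y":0,"z":0,"gripper":52},{"rx":0,"ry":0,"rz":0,"x":0,"y":-0.5,"z":0,"gripper":52},{"rx":0,"ry":0,"rz":0,"x":0,"y":-0.8,"z":0,"gripper":52},{"rx":0,"ry":0,"rz":0,"x":0,"y":-0.8,"z":0,"gripper":52},{"rx":0,"ry":0,"rz":0,"x":0,"y":-0.3,"z":0,"gripper":52},{"rx":0,"ry":0,"rz":0,"x":0,"y":0,"z":0,"gripper":60}]'

```text
clock: 7.25
ee_pos: [0.658, 0.0151, 0.1226]
ee_rot: [-0.702, 0.703, 0.082, -0.079]
ft_force: [0.4, 0.3, -0.6]
finger_gap: 0.0567
```

```bash
python3 -c "
from h import *
plan(.440,-.0534,.042,13)
im=arm.read_camera('top')
cv2.imwrite('pics/top1.png',im[...,::-1])"
```

```text
t 7.25 pos [658.   15.1 122.6] yaw 13.01 tilt [ 0.0043 -0.0009] gap 56.7 F [ 0.4  0.3 -0.6]
ry total 0.0
after turn, tot units x,y,z: [-7.6   2.69 -0.59]
```

View pics/top1.png

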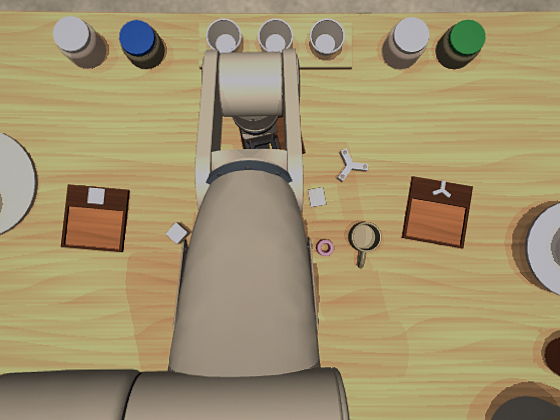

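Request:
drive_tool --steps '[{"rx":0,"ry":0,"rz":0,"x":-0.5,"y":0,"z":-0.07,"gripper":60},{"rx":0,"ry":0,"rz":0,"x":-1,"y":0,"z":-0.08,"gripper":60},{"rx":0,"ry":0,"rz":0,"x":-1,"y":0,"z":-0.08,"gripper":60},{"rx":0,"ry":0,"rz":0,"x":-1,"y":0,"z":-0.08,"gripper":60},{"rx":0,"ry":0,"rz":0,"x":-1,"y":0,"z":-0.08,"gripper":60},{"rx":0,"ry":0,"rz":0,"x":-1,"y":0,"z":-0.08,"gripper":60},{"rx":0,"ry":0,"rz":0,"x":-1,"y":0,"z":-0.07,"gripper":60},{"rx":0,"ry":0,"rz":0,"x":-0.7,"y":0,"z":-0.05,"gripper":60}]'

```text
clock: 7.97
ee_pos: [0.446, -0.051, 0.1184]
ee_rot: [0.703, -0.702, -0.079, 0.082]
ft_force: [0.2, -0.1, -0.2]
finger_gap: 0.06
```

Request:
drive_tool --steps '[{"rx":0,"ry":0,"rz":0,"x":-0.4,"y":0.3,"z":0,"gripper":60},{"rx":0,"ry":0,"rz":0,"x":0,"y":0.5,"z":0,"gripper":60},{"rx":0,"ry":0,"rz":0,"x":0,"y":0,"z":0,"gripper":60},{"rx":0,"ry":0,"rz":0,"x":0,"y":0,"z":0,"gripper":60}]'

```text
clock: 8.3
ee_pos: [0.4371, -0.0534, 0.095]
ee_rot: [0.703, -0.702, -0.079, 0.081]
ft_force: [0.3, -0.4, -0.1]
finger_gap: 0.0602
```

```bash
python3 -c "
from h import *
plan(.440,-.0534,.042,13)
im=arm.read_camera('wrist');p=arm.camera_params('wrist')
q=proj(p,[.440,-.0534,.05])
im=im.copy();cv2.circle(im,tuple(int(v) for v in q[0]),3,(255,0,0),1)
cv2.imwrite('pics/w2.png',im[...,::-1])"
```

```text
t 8.3 pos [437.1 -53.4  95. ] yaw 13.01 tilt [-0.0028  0.0011] gap 60.2 F [ 0.3 -0.4 -0.1]
ry total 0.0
after turn, tot units x,y,z: [ 0.09  1.77 -0.02]
```

View pics/w2.png

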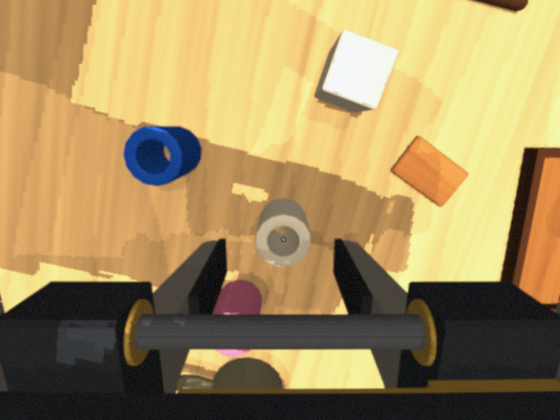

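Request:
drive_tool --steps '[{"rx":0,"ry":0,"rz":0,"x":0.03,"y":0.6,"z":0,"gripper":60},{"rx":0,"ry":0,"rz":0,"x":0,"y":0.7,"z":0,"gripper":60},{"rx":0,"ry":0,"rz":0,"x":0,"y":0.4,"z":0,"gripper":60},{"rx":0,"ry":0,"rz":0,"x":0,"y":0,"z":0,"gripper":60},{"rx":0,"ry":0,"rz":0,"x":0,"y":0,"z":0,"gripper":25},{"rx":0,"ry":0,"rz":0,"x":0,"y":0,"z":0,"gripper":25},{"rx":0,"ry":0,"rz":0,"x":0,"y":0,"z":0,"gripper":25},{"rx":0,"ry":0,"rz":0,"x":0,"y":0,"z":0,"gripper":25}]'

```text
clock: 9.02
ee_pos: [0.4398, -0.0533, 0.046]
ee_rot: [-0.702, 0.703, 0.081, -0.08]
ft_force: [0.7, -0.2, 1.8]
finger_gap: 0.0359
```

Request:
drive_tool --steps '[{"rx":0,"ry":0,"rz":0,"x":0,"y":0,"z":0,"gripper":25},{"rx":0,"ry":0,"rz":0,"x":0,"y":0,"z":0,"gripper":25}]'

```text
clock: 9.18
ee_pos: [0.4398, -0.0534, 0.046]
ee_rot: [-0.702, 0.703, 0.081, -0.08]
ft_force: [-1.2, -0.0, 7.6]
finger_gap: 0.0359
```

```bash
python3 -c "
from h import *
plan(.670,-.0392,.12,13)"
```

```text
t 9.18 pos [439.8 -53.4  46. ] yaw 13.02 tilt [ 0.0015 -0.0005] gap 35.9 F [-1.2 -0.   7.6]
ry total 0.0
after turn, tot units x,y,z: [ 7.58 -2.47 -1.27]
```

Request:
drive_tool --steps '[{"rx":0,"ry":0,"rz":0,"x":0,"y":-0.5,"z":0,"gripper":25},{"rx":0,"ry":0,"rz":0,"x":0,"y":-0.8,"z":0,"gripper":25},{"rx":0,"ry":0,"rz":0,"x":0,"y":-0.8,"z":0,"gripper":25},{"rx":0,"ry":0,"rz":0,"x":0.4,"y":-0.3,"z":-0.1,"gripper":25},{"rx":0,"ry":0,"rz":0,"x":0.9,"y":0,"z":-0.15,"gripper":25},{"rx":0,"ry":0,"rz":0,"x":0.9,"y":0,"z":-0.15,"gripper":25},{"rx":0,"ry":0,"rz":0,"x":0.9,"y":0,"z":-0.15,"gripper":25},{"rx":0,"ry":0,"rz":0,"x":0.9,"y":0,"z":-0.15,"gripper":25}]'

```text
clock: 9.85
ee_pos: [0.5619, -0.0466, 0.1176]
ee_rot: [-0.703, 0.703, 0.08, -0.08]
ft_force: [0.7, 1.0, -1.2]
finger_gap: 0.0357
```

Request:
drive_tool --steps '[{"rx":0,"ry":0,"rz":0,"x":0.9,"y":0,"z":-0.15,"gripper":25},{"rx":0,"ry":0,"rz":0,"x":0.9,"y":0,"z":-0.15,"gripper":25},{"rx":0,"ry":0,"rz":0,"x":0.8,"y":0,"z":-0.15,"gripper":25},{"rx":0,"ry":0,"rz":0,"x":0.6,"y":0,"z":-0.12,"gripper":25},{"rx":0,"ry":0,"rz":0,"x":0.28,"y":0,"z":0,"gripper":25},{"rx":0,"ry":0,"rz":0,"x":0,"y":0,"z":0,"gripper":25},{"rx":0,"ry":0,"rz":0,"x":0,"y":0,"z":0,"gripper":25},{"rx":0,"ry":0,"rz":0,"x":0,"y":0,"z":0,"gripper":25}]'

```text
clock: 10.52
ee_pos: [0.6648, -0.0399, 0.117]
ee_rot: [0.703, -0.702, -0.08, 0.081]
ft_force: [-0.4, 0.1, -0.5]
finger_gap: 0.0358
```

```bash
python3 -c "
from h import *
plan(.670,-.0392,.052,13)
im=arm.read_camera('wrist');p=arm.camera_params('wrist')
cv2.imwrite('pics/w3.png',im[...,::-1])"
```

```text
t 10.52 pos [664.8 -39.9 117. ] yaw 13.02 tilt [-0.0015  0.0004] gap 35.8 F [-0.4  0.1 -0.5]
ry total 0.0
after turn, tot units x,y,z: [ 0.17  2.17 -0.02]
```

View pics/w3.png

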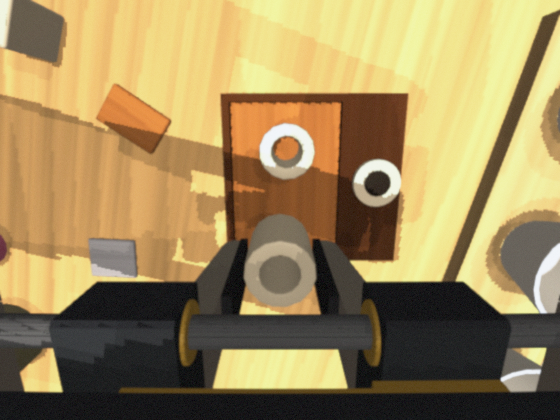

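Request:
drive_tool --steps '[{"rx":0,"ry":0,"rz":0,"x":0.1,"y":0.5,"z":0,"gripper":25},{"rx":0,"ry":0,"rz":0,"x":0,"y":0.6,"z":0,"gripper":25},{"rx":0,"ry":0,"rz":0,"x":0,"y":0.5,"z":0,"gripper":25},{"rx":0,"ry":0,"rz":0,"x":0,"y":0.3,"z":0,"gripper":25},{"rx":0,"ry":0,"rz":0,"x":0,"y":0.1,"z":0,"gripper":25},{"rx":0,"ry":0,"rz":0,"x":0,"y":0,"z":0,"gripper":25},{"rx":0,"ry":0,"rz":0,"x":0,"y":0,"z":0,"gripper":25}]'

```text
clock: 11.15
ee_pos: [0.6694, -0.0392, 0.0574]
ee_rot: [-0.703, 0.703, 0.08, -0.08]
ft_force: [-0.1, -0.4, -1.3]
finger_gap: 0.0354
```

```bash
python3 -c "
from h import *
plan(.670,-.0392,.052,13)"
```

```text
t 11.15 pos [669.4 -39.2  57.4] yaw 13.01 tilt [ 0.0003 -0.0001] gap 35.4 F [-0.1 -0.4 -1.3]
ry total 0.0
after turn, tot units x,y,z: [ 0.02  0.18 -0.  ]
```

Request:
drive_tool --steps '[{"rx":0,"ry":0,"rz":0,"x":0,"y":0.1,"z":0,"gripper":25},{"rx":0,"ry":0,"rz":0,"x":0,"y":0.06,"z":0,"gripper":25},{"rx":0,"ry":0,"rz":0,"x":0,"y":0.02,"z":0,"gripper":25},{"rx":0,"ry":0,"rz":0,"x":0,"y":0,"z":0,"gripper":25},{"rx":0,"ry":0,"rz":0,"x":0,"y":0,"z":0,"gripper":25}]'

```text
clock: 11.57
ee_pos: [0.6694, -0.0392, 0.0521]
ee_rot: [-0.703, 0.703, 0.08, -0.08]
ft_force: [-0.1, -0.5, 0.5]
finger_gap: 0.0358
```

Request:
drive_tool --steps '[{"rx":0,"ry":0,"rz":0,"x":0,"y":0.03,"z":0,"gripper":25},{"rx":0,"ry":0,"rz":0,"x":0,"y":0,"z":0,"gripper":25},{"rx":0,"ry":0,"rz":0,"x":0,"y":0,"z":0,"gripper":25}]'

```text
clock: 11.82
ee_pos: [0.6695, -0.0392, 0.0521]
ee_rot: [-0.703, 0.703, 0.08, -0.08]
ft_force: [-2.6, 0.5, 9.3]
finger_gap: 0.0356
```

Request:
drive_tool --steps '[{"rx":0,"ry":0,"rz":0,"x":0,"y":0,"z":0,"gripper":52},{"rx":0,"ry":0,"rz":0,"x":0,"y":0,"z":0,"gripper":52},{"rx":0,"ry":0,"rz":0,"x":0,"y":0,"z":0,"gripper":52},{"rx":0,"ry":0,"rz":0,"x":0,"y":-0.5,"z":0,"gripper":52},{"rx":0,"ry":0,"rz":0,"x":0,"y":-0.8,"z":0,"gripper":52},{"rx":0,"ry":1,"rz":0,"x":0,"y":-0.8,"z":0,"gripper":60},{"rx":0,"ry":1,"rz":0,"x":0,"y":-0.3,"z":0,"gripper":60},{"rx":0,"ry":1,"rz":0,"x":0,"y":0,"z":0,"gripper":60}]'

```text
clock: 12.48
ee_pos: [0.671, -0.0393, 0.1259]
ee_rot: [-0.706, 0.706, -0.031, 0.034]
ft_force: [0.3, 0.0, -0.4]
finger_gap: 0.0603
```

```bash
python3 -c "
from h import *
plan(.4589,.0543,.105,-5.6)"
```

```text
t 12.48 pos [671.  -39.3 125.9] yaw -5.28 tilt [0.0046 0.0001] gap 60.3 F [ 0.3  0.  -0.4]
ry total 0.05
after turn, tot units x,y,z: [-7.34  0.7   2.42]
```

Request:
drive_tool --steps '[{"rx":0,"ry":0.08,"rz":0,"x":-0.4,"y":0,"z":0.13,"gripper":60},{"rx":0,"ry":0,"rz":0,"x":-0.94,"y":0,"z":0.31,"gripper":60},{"rx":0,"ry":0,"rz":0,"x":-0.94,"y":0,"z":0.31,"gripper":60},{"rx":0,"ry":0,"rz":0,"x":-0.94,"y":0,"z":0.31,"gripper":60},{"rx":0,"ry":0,"rz":0,"x":-0.94,"y":0,"z":0.31,"gripper":60},{"rx":0,"ry":0,"rz":0,"x":-0.94,"y":0,"z":0.31,"gripper":60},{"rx":0,"ry":0,"rz":0,"x":-0.94,"y":0,"z":0.31,"gripper":60},{"rx":0,"ry":0,"rz":0,"x":-0.8,"y":0.3,"z":0.27,"gripper":60}]'

```text
clock: 13.15
ee_pos: [0.4704, 0.0483, 0.1148]
ee_rot: [0.706, -0.706, 0.033, -0.034]
ft_force: [0.1, -0.0, -0.2]
finger_gap: 0.0602
```

Request:
drive_tool --steps '[{"rx":0,"ry":0,"rz":0,"x":-0.5,"y":0.4,"z":0.16,"gripper":60},{"rx":0,"ry":0,"rz":0,"x":0,"y":0,"z":0,"gripper":60},{"rx":0,"ry":0,"rz":0,"x":0,"y":0,"z":0,"gripper":60},{"rx":0,"ry":0,"rz":0,"x":0,"y":0,"z":0,"gripper":60}]'

```text
clock: 13.48
ee_pos: [0.4584, 0.0539, 0.1024]
ee_rot: [0.706, -0.706, 0.033, -0.034]
ft_force: [-0.4, 0.2, -0.5]
finger_gap: 0.0602
```

```bash
python3 -c "
from h import *
plan(.4589,.0543,.043,-5.6)
im=arm.read_camera('wrist');p=arm.camera_params('wrist')
q=proj(p,[.4589,.0543,.05])
im=im.copy();cv2.circle(im,tuple(int(v) for v in q[0]),3,(255,0,0),1)
cv2.imwrite('pics/w4.png',im[...,::-1])"
```

```text
t 13.48 pos [458.4  53.9 102.4] yaw -5.45 tilt [0.0016 0.0002] gap 60.2 F [-0.4  0.2 -0.5]
ry total 0.02
after turn, tot units x,y,z: [0.02 1.98 0.02]
```

View pics/w4.png

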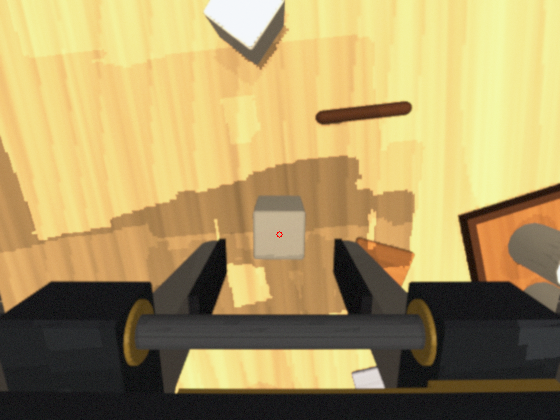

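Request:
drive_tool --steps '[{"rx":0,"ry":0,"rz":0,"x":0,"y":0.6,"z":0,"gripper":60},{"rx":0,"ry":0,"rz":0,"x":0,"y":0.8,"z":0,"gripper":60},{"rx":0,"ry":0,"rz":0,"x":0,"y":0.5,"z":0,"gripper":60},{"rx":0,"ry":0,"rz":0,"x":0,"y":0,"z":0,"gripper":60},{"rx":0,"ry":0,"rz":0,"x":0,"y":0,"z":0,"gripper":25},{"rx":0,"ry":0,"rz":0,"x":0,"y":0,"z":0,"gripper":25},{"rx":0,"ry":0,"rz":0,"x":0,"y":0,"z":0,"gripper":25},{"rx":0,"ry":0,"rz":0,"x":0,"y":0,"z":0,"gripper":25}]'

```text
clock: 14.2
ee_pos: [0.4578, 0.054, 0.0458]
ee_rot: [0.706, -0.706, 0.033, -0.034]
ft_force: [-0.2, -0.9, 0.6]
finger_gap: 0.0354
```

Request:
drive_tool --steps '[{"rx":0,"ry":0,"rz":0,"x":0,"y":0,"z":0,"gripper":25},{"rx":0,"ry":0,"rz":0,"x":0,"y":0,"z":0,"gripper":25}]'

```text
clock: 14.37
ee_pos: [0.4578, 0.054, 0.0458]
ee_rot: [0.706, -0.706, 0.033, -0.034]
ft_force: [-1.3, -0.7, 7.0]
finger_gap: 0.0339
```

```bash
python3 -c "
from h import *
a=np.radians(-5.2)
for s in (28,-28): print(464.3-s*np.sin(a),377+s*np.cos(a))
plan(.4668,.4049,.12,-5.6)"
```

```text
466.83771224553783 404.8847631612472
461.7622877544622 349.1152368387528
t 14.37 pos [457.8  54.   45.8] yaw -5.46 tilt [0.0019 0.0003] gap 33.9 F [-1.3 -0.7  7. ]
ry total 0.02
after turn, tot units x,y,z: [-0.84 -2.47 11.67]
```

Request:
drive_tool --steps '[{"rx":0,"ry":0,"rz":0,"x":0,"y":-0.5,"z":0,"gripper":25},{"rx":0,"ry":0,"rz":0,"x":0,"y":-0.9,"z":0,"gripper":25},{"rx":0,"ry":0,"rz":0,"x":0,"y":-0.9,"z":0,"gripper":25},{"rx":0,"ry":0,"rz":0,"x":0,"y":-0.3,"z":0.3,"gripper":25},{"rx":0,"ry":0,"rz":0,"x":-0.08,"y":0,"z":0.7,"gripper":25},{"rx":0,"ry":0,"rz":0,"x":-0.08,"y":0,"z":1,"gripper":25},{"rx":0,"ry":0,"rz":0,"x":-0.08,"y":0,"z":1,"gripper":25},{"rx":0,"ry":0,"rz":0,"x":-0.08,"y":0,"z":1,"gripper":25}]'

```text
clock: 15.03
ee_pos: [0.4585, 0.1759, 0.1228]
ee_rot: [0.706, -0.706, 0.034, -0.034]
ft_force: [0.3, -0.7, -1.2]
finger_gap: 0.034
```

Request:
drive_tool --steps '[{"rx":0,"ry":0,"rz":0,"x":-0.08,"y":0,"z":1,"gripper":25},{"rx":0,"ry":0,"rz":0,"x":-0.08,"y":0,"z":1,"gripper":25},{"rx":0,"ry":0,"rz":0,"x":-0.08,"y":0,"z":1,"gripper":25},{"rx":0,"ry":0,"rz":0,"x":-0.08,"y":0,"z":1,"gripper":25},{"rx":0,"ry":0,"rz":0,"x":-0.08,"y":0,"z":1,"gripper":25},{"rx":0,"ry":0,"rz":0,"x":-0.08,"y":0,"z":1,"gripper":25},{"rx":0,"ry":0,"rz":0,"x":-0.08,"y":0,"z":0.8,"gripper":25},{"rx":0,"ry":0,"rz":0,"x":0,"y":0.1,"z":0.5,"gripper":25}]'

```text
clock: 15.7
ee_pos: [0.4624, 0.397, 0.1198]
ee_rot: [0.707, -0.706, 0.033, -0.033]
ft_force: [-0.1, -0.8, -2.1]
finger_gap: 0.034
```

Request:
drive_tool --steps '[{"rx":0,"ry":0,"rz":0,"x":0,"y":0.3,"z":0.2,"gripper":25},{"rx":0,"ry":0,"rz":0,"x":0,"y":0.2,"z":0,"gripper":25},{"rx":0,"ry":0,"rz":0,"x":0,"y":0,"z":0,"gripper":25},{"rx":0,"ry":0,"rz":0,"x":0,"y":0,"z":0,"gripper":25}]'

```text
clock: 16.03
ee_pos: [0.4628, 0.3981, 0.1037]
ee_rot: [-0.706, 0.707, -0.035, 0.033]
ft_force: [-0.9, -0.6, -2.2]
finger_gap: 0.0338
```

```bash
python3 -c "
from h import *
plan(.4668,.4049,.052,-5.6)
im=arm.read_camera('wrist')
cv2.imwrite('pics/w5.png',im[...,::-1])
im=arm.read_camera('top')
cv2.imwrite('pics/top5.png',im[...,::-1])"
```

```text
t 16.03 pos [462.8 398.1 103.7] yaw -5.51 tilt [-0.0018 -0.0022] gap 33.8 F [-0.9 -0.6 -2.2]
ry total 0.02
after turn, tot units x,y,z: [0.11 1.72 0.24]
```

View pics/w5.png

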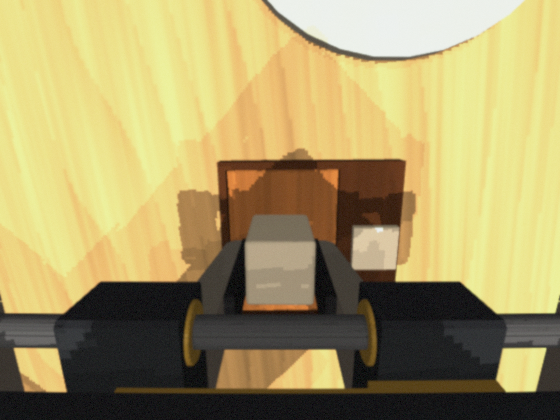

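View pics/top5.png

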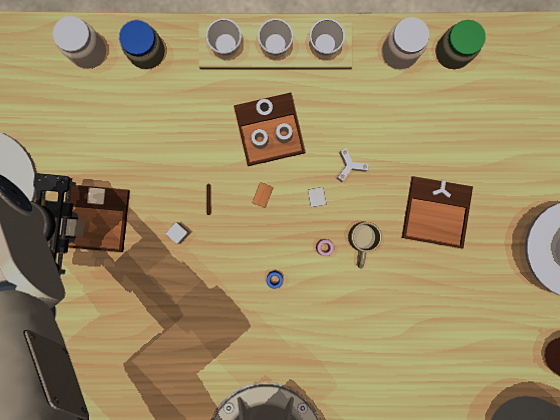

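Request:
drive_tool --steps '[{"rx":0,"ry":0,"rz":0,"x":0.1,"y":0.3,"z":0.2,"gripper":25},{"rx":0,"ry":0,"rz":0,"x":0,"y":0.5,"z":0,"gripper":25},{"rx":0,"ry":0,"rz":0,"x":0,"y":0.4,"z":0,"gripper":25},{"rx":0,"ry":0,"rz":0,"x":0,"y":0.25,"z":0,"gripper":25},{"rx":0,"ry":0,"rz":0,"x":0,"y":0.1,"z":0,"gripper":25},{"rx":0,"ry":0,"rz":0,"x":0,"y":0,"z":0,"gripper":25},{"rx":0,"ry":0,"rz":0,"x":0,"y":0,"z":0,"gripper":25}]'

```text
clock: 16.72
ee_pos: [0.4671, 0.4056, 0.0584]
ee_rot: [-0.706, 0.706, -0.034, 0.034]
ft_force: [-0.3, -0.0, -0.5]
finger_gap: 0.0339
```

```bash
python3 -c "
from h import *
plan(.4668,.4049,.0518,-5.6)"
```

```text
t 16.72 pos [467.1 405.6  58.4] yaw -5.46 tilt [-0.0001 -0.0001] gap 33.9 F [-0.3 -0.  -0.5]
ry total 0.02
after turn, tot units x,y,z: [-0.01  0.22 -0.02]
```

Request:
drive_tool --steps '[{"rx":0,"ry":0,"rz":0,"x":0,"y":0.12,"z":0,"gripper":25},{"rx":0,"ry":0,"rz":0,"x":0,"y":0.08,"z":0,"gripper":25},{"rx":0,"ry":0,"rz":0,"x":0,"y":0.03,"z":0,"gripper":25},{"rx":0,"ry":0,"rz":0,"x":0,"y":0,"z":0,"gripper":25},{"rx":0,"ry":0,"rz":0,"x":0,"y":0,"z":0,"gripper":25}]'

```text
clock: 17.13
ee_pos: [0.4671, 0.4057, 0.0519]
ee_rot: [0.706, -0.706, 0.034, -0.034]
ft_force: [-0.9, -0.1, 2.4]
finger_gap: 0.0338
```

Request:
drive_tool --steps '[{"rx":0,"ry":0,"rz":0,"x":0,"y":0.02,"z":0,"gripper":25},{"rx":0,"ry":0,"rz":0,"x":0,"y":0,"z":0,"gripper":50},{"rx":0,"ry":0,"rz":0,"x":0,"y":0,"z":0,"gripper":50},{"rx":0,"ry":0,"rz":0,"x":0,"y":0,"z":0,"gripper":50},{"rx":0,"ry":0,"rz":0,"x":0,"y":-0.5,"z":0,"gripper":50},{"rx":0,"ry":0,"rz":0,"x":0,"y":-0.8,"z":0,"gripper":50},{"rx":0,"ry":0,"rz":0,"x":0,"y":-0.8,"z":0,"gripper":60},{"rx":0,"ry":1,"rz":0,"x":0,"y":-0.3,"z":0,"gripper":60}]'

```text
clock: 17.8
ee_pos: [0.4681, 0.4065, 0.1258]
ee_rot: [0.705, -0.703, 0.069, -0.071]
ft_force: [1.4, -0.1, 0.9]
finger_gap: 0.0594
```

Request:
drive_tool --steps '[{"rx":0,"ry":1,"rz":0,"x":0,"y":0,"z":0,"gripper":60},{"rx":0,"ry":1,"rz":0,"x":0,"y":0,"z":0,"gripper":60},{"rx":0,"ry":1,"rz":0,"x":0,"y":0,"z":0,"gripper":60},{"rx":0,"ry":1,"rz":0,"x":0,"y":0,"z":0,"gripper":60},{"rx":0,"ry":1,"rz":0,"x":0,"y":0,"z":0,"gripper":60},{"rx":0,"ry":0.06,"rz":0,"x":0,"y":0,"z":0,"gripper":60},{"rx":0,"ry":0,"rz":0,"x":0,"y":0,"z":0,"gripper":60}]'

```text
clock: 18.38
ee_pos: [0.467, 0.4055, 0.1228]
ee_rot: [-0.661, 0.661, -0.252, 0.251]
ft_force: [0.1, 0.4, -0.5]
finger_gap: 0.0598
```

```bash
python3 -c "
from h import *
plan(.4524,.1902,.105,-41.8)"
```

```text
t 18.38 pos [467.  405.5 122.8] yaw -41.67 tilt [ 0.     -0.0001] gap 59.8 F [ 0.1  0.4 -0.5]
ry total 0.02
after turn, tot units x,y,z: [ 4.42  0.59 -5.67]
```

Request:
drive_tool --steps '[{"rx":0,"ry":0,"rz":0,"x":0.3,"y":0,"z":-0.4,"gripper":60},{"rx":0,"ry":0,"rz":0,"x":0.7,"y":0,"z":-0.9,"gripper":60},{"rx":0,"ry":0,"rz":0,"x":0.7,"y":0,"z":-0.9,"gripper":60},{"rx":0,"ry":0,"rz":0,"x":0.7,"y":0,"z":-0.9,"gripper":60},{"rx":0,"ry":0,"rz":0,"x":0.7,"y":0,"z":-0.9,"gripper":60},{"rx":0,"ry":0,"rz":0,"x":0.7,"y":0.2,"z":-0.9,"gripper":60},{"rx":0,"ry":0,"rz":0,"x":0.4,"y":0.3,"z":-0.5,"gripper":60},{"rx":0,"ry":0,"rz":0,"x":0.22,"y":0.1,"z":-0.27,"gripper":60}]'

```text
clock: 19.05
ee_pos: [0.4509, 0.1872, 0.1041]
ee_rot: [-0.66, 0.661, -0.253, 0.252]
ft_force: [0.6, 0.1, 0.3]
finger_gap: 0.0598
```

Request:
drive_tool --steps '[{"rx":0,"ry":0,"rz":0,"x":0,"y":0,"z":0,"gripper":60},{"rx":0,"ry":0,"rz":0,"x":0,"y":0,"z":0,"gripper":60},{"rx":0,"ry":0,"rz":0,"x":0,"y":0,"z":0,"gripper":60}]'

```text
clock: 19.3
ee_pos: [0.453, 0.1913, 0.1053]
ee_rot: [0.661, -0.66, 0.252, -0.252]
ft_force: [1.3, -0.3, -0.5]
finger_gap: 0.0605
```

```bash
python3 -c "
from h import *
plan(.4524,.1902,.043,-41.8)
im=arm.read_camera('wrist');p=arm.camera_params('wrist')
q=proj(p,[.4524,.1902,.05])
im=im.copy();cv2.circle(im,tuple(int(v) for v in q[0]),3,(255,0,0),1)
cv2.imwrite('pics/w6.png',im[...,::-1])"
```

```text
t 19.3 pos [453.  191.3 105.3] yaw -41.78 tilt [0.0003 0.0011] gap 60.5 F [ 1.3 -0.3 -0.5]
ry total 0.0
after turn, tot units x,y,z: [ 0.01  2.08 -0.04]
```

View pics/w6.png

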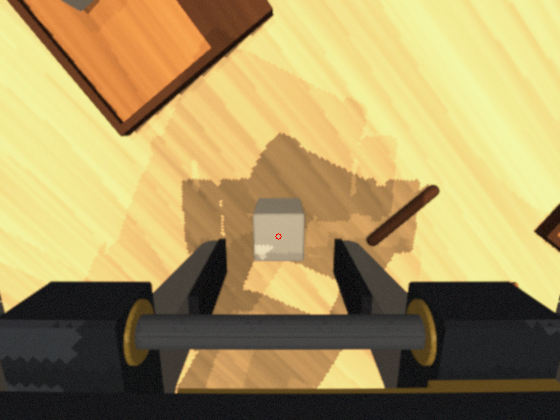

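Request:
drive_tool --steps '[{"rx":0,"ry":0,"rz":0,"x":0,"y":0.6,"z":0,"gripper":60},{"rx":0,"ry":0,"rz":0,"x":0,"y":0.9,"z":0,"gripper":60},{"rx":0,"ry":0,"rz":0,"x":0,"y":0.5,"z":0,"gripper":60},{"rx":0,"ry":0,"rz":0,"x":0,"y":0,"z":0,"gripper":60},{"rx":0,"ry":0,"rz":0,"x":0,"y":0,"z":0,"gripper":25},{"rx":0,"ry":0,"rz":0,"x":0,"y":0,"z":0,"gripper":25},{"rx":0,"ry":0,"rz":0,"x":0,"y":0,"z":0,"gripper":25},{"rx":0,"ry":0,"rz":0,"x":0,"y":0,"z":0,"gripper":25}]'

```text
clock: 20.02
ee_pos: [0.4532, 0.1909, 0.0459]
ee_rot: [0.661, -0.66, 0.252, -0.253]
ft_force: [0.1, 1.1, 0.5]
finger_gap: 0.0352
```

Request:
drive_tool --steps '[{"rx":0,"ry":0,"rz":0,"x":0,"y":0,"z":0,"gripper":25},{"rx":0,"ry":0,"rz":0,"x":0,"y":0,"z":0,"gripper":25}]'

```text
clock: 20.18
ee_pos: [0.4531, 0.1908, 0.0459]
ee_rot: [0.661, -0.66, 0.252, -0.253]
ft_force: [-0.9, 0.6, 7.5]
finger_gap: 0.0338
```

Request:
drive_tool --steps '[{"rx":0,"ry":0,"rz":0,"x":0,"y":-0.5,"z":0,"gripper":25},{"rx":0,"ry":0,"rz":0,"x":0,"y":-0.9,"z":0,"gripper":25},{"rx":0,"ry":-1,"rz":0,"x":0,"y":-0.8,"z":0,"gripper":25},{"rx":0,"ry":-1,"rz":0,"x":0,"y":-0.3,"z":0,"gripper":25},{"rx":0,"ry":-1,"rz":0,"x":0,"y":0,"z":0,"gripper":25},{"rx":0,"ry":-1,"rz":0,"x":0,"y":0,"z":0,"gripper":25},{"rx":0,"ry":-1,"rz":0,"x":0,"y":0,"z":0,"gripper":25},{"rx":0,"ry":-1,"rz":0,"x":0,"y":0,"z":0,"gripper":25}]'

```text
clock: 20.85
ee_pos: [0.4524, 0.1903, 0.1203]
ee_rot: [0.706, -0.706, 0.034, -0.034]
ft_force: [0.2, -0.7, -0.6]
finger_gap: 0.0336
```

```bash
python3 -c "
from h import *
plan(.4618,.3491,.12,-5.6)"
```

```text
t 20.85 pos [452.4 190.3 120.3] yaw -5.53 tilt [0.0005 0.0003] gap 33.6 F [ 0.2 -0.7 -0.6]
ry total 0.01
after turn, tot units x,y,z: [-0.2   0.01  5.3 ]
```

Request:
drive_tool --steps '[{"rx":0,"ry":0,"rz":0,"x":-0.1,"y":0,"z":0.5,"gripper":25},{"rx":0,"ry":0,"rz":0,"x":-0.1,"y":0,"z":0.9,"gripper":25},{"rx":0,"ry":0,"rz":0,"x":0,"y":0,"z":0.9,"gripper":25},{"rx":0,"ry":0,"rz":0,"x":0,"y":0,"z":0.9,"gripper":25},{"rx":0,"ry":0,"rz":0,"x":0,"y":0,"z":0.9,"gripper":25},{"rx":0,"ry":0,"rz":0,"x":0,"y":0,"z":0.7,"gripper":25},{"rx":0,"ry":0,"rz":0,"x":0,"y":0,"z":0.4,"gripper":25},{"rx":0,"ry":0,"rz":0,"x":0,"y":0,"z":0.1,"gripper":25}]'

```text
clock: 21.52
ee_pos: [0.4628, 0.3508, 0.1201]
ee_rot: [0.706, -0.706, 0.035, -0.036]
ft_force: [0.0, 0.7, -1.2]
finger_gap: 0.0338
```

Request:
drive_tool --steps '[{"rx":0,"ry":0,"rz":0,"x":0,"y":0.4,"z":0,"gripper":25},{"rx":0,"ry":0,"rz":0,"x":0,"y":0.4,"z":0,"gripper":25},{"rx":0,"ry":0,"rz":0,"x":0,"y":0.4,"z":0,"gripper":25},{"rx":0,"ry":0,"rz":0,"x":0,"y":0.4,"z":0,"gripper":25},{"rx":0,"ry":0,"rz":0,"x":0,"y":0.3,"z":0,"gripper":25},{"rx":0,"ry":0,"rz":0,"x":0,"y":0.1,"z":0,"gripper":25},{"rx":0,"ry":0,"rz":0,"x":0,"y":0,"z":0,"gripper":25},{"rx":0,"ry":0,"rz":0,"x":0,"y":0,"z":0,"gripper":25}]'

```text
clock: 22.18
ee_pos: [0.4626, 0.349, 0.0597]
ee_rot: [-0.706, 0.706, -0.036, 0.036]
ft_force: [0.1, 0.3, -1.7]
finger_gap: 0.0336
```

```bash
python3 -c "
from h import *
plan(.4618,.3491,.0519,-5.6)
im=arm.read_camera('wrist')
cv2.imwrite('pics/w7.png',im[...,::-1])"
```

```text
t 22.18 pos [462.6 349.   59.7] yaw -5.83 tilt [-0.0002 -0.0002] gap 33.6 F [ 0.1  0.3 -1.7]
ry total -0.04
after turn, tot units x,y,z: [-0.03  0.26 -0.  ]
```

View pics/w7.png

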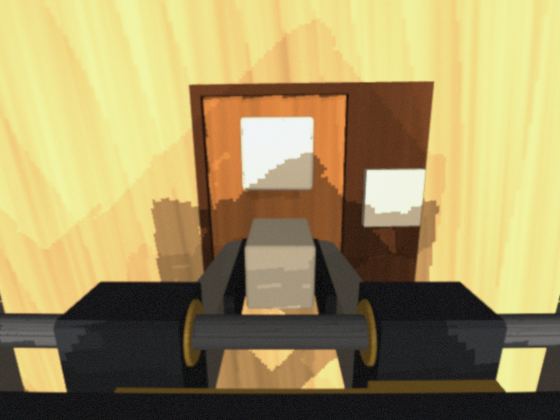

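Request:
drive_tool --steps '[{"rx":0,"ry":0,"rz":0,"x":0,"y":0.14,"z":0,"gripper":25},{"rx":0,"ry":0,"rz":0,"x":0,"y":0.1,"z":0,"gripper":25},{"rx":0,"ry":0,"rz":0,"x":0,"y":0.03,"z":0,"gripper":25},{"rx":0,"ry":0,"rz":0,"x":0,"y":0,"z":0,"gripper":25},{"rx":0,"ry":0,"rz":0,"x":0,"y":0,"z":0,"gripper":25}]'

```text
clock: 22.65
ee_pos: [0.4626, 0.3493, 0.0519]
ee_rot: [0.706, -0.706, 0.036, -0.036]
ft_force: [-0.6, -0.5, 0.8]
finger_gap: 0.0338
```

Request:
drive_tool --steps '[{"rx":0,"ry":0,"rz":0,"x":0,"y":0.03,"z":0,"gripper":25},{"rx":0,"ry":0,"rz":0,"x":0,"y":0,"z":0,"gripper":25},{"rx":0,"ry":0,"rz":0,"x":0,"y":0,"z":0,"gripper":25}]'

```text
clock: 22.9
ee_pos: [0.4626, 0.3493, 0.0519]
ee_rot: [0.706, -0.706, 0.036, -0.036]
ft_force: [-2.8, -2.1, 11.1]
finger_gap: 0.0339
```

Request:
drive_tool --steps '[{"rx":0,"ry":0,"rz":0,"x":0,"y":0,"z":0,"gripper":50},{"rx":0,"ry":0,"rz":0,"x":0,"y":0,"z":0,"gripper":50},{"rx":0,"ry":0,"rz":0,"x":0,"y":0,"z":0,"gripper":50},{"rx":0,"ry":0,"rz":0,"x":0,"y":-0.5,"z":0,"gripper":50},{"rx":0,"ry":0,"rz":0,"x":0,"y":-0.8,"z":0,"gripper":50},{"rx":0,"ry":0,"rz":0,"x":0,"y":-0.8,"z":0,"gripper":50},{"rx":0,"ry":0.2,"rz":0,"x":0,"y":-0.7,"z":0,"gripper":46},{"rx":0,"ry":0,"rz":0,"x":0,"y":-0.3,"z":0,"gripper":46}]'

```text
clock: 23.57
ee_pos: [0.4636, 0.35, 0.1464]
ee_rot: [0.707, -0.705, 0.043, -0.045]
ft_force: [1.4, 0.4, 0.2]
finger_gap: 0.0464
```

```bash
python3 -c "
from h import *
plan(.5991,-.2048,.11,-7)"
```

```text
t 23.57 pos [463.6 350.  146.4] yaw -7.08 tilt [0.0025 0.0023] gap 46.4 F [1.4 0.4 0.2]
ry total -0.01
after turn, tot units x,y,z: [  6.74   1.21 -17.8 ]
```

Request:
drive_tool --steps '[{"rx":0,"ry":0,"rz":0,"x":0.2,"y":0,"z":-0.5,"gripper":46},{"rx":0,"ry":0,"rz":0,"x":0.36,"y":0,"z":-0.95,"gripper":46},{"rx":0,"ry":0,"rz":0,"x":0.36,"y":0,"z":-0.95,"gripper":46},{"rx":0,"ry":0,"rz":0,"x":0.36,"y":0,"z":-0.95,"gripper":46},{"rx":0,"ry":0,"rz":0,"x":0.36,"y":0,"z":-0.95,"gripper":46},{"rx":0,"ry":0,"rz":0,"x":0.36,"y":0,"z":-0.95,"gripper":46},{"rx":0,"ry":0,"rz":0,"x":0.36,"y":0,"z":-0.95,"gripper":46},{"rx":0,"ry":0,"rz":0,"x":0.36,"y":0,"z":-0.95,"gripper":46}]'

```text
clock: 24.23
ee_pos: [0.5172, 0.1248, 0.1432]
ee_rot: [-0.706, 0.706, -0.043, 0.043]
ft_force: [-0.5, -0.6, 0.3]
finger_gap: 0.0458
```

Request:
drive_tool --steps '[{"rx":0,"ry":0,"rz":0,"x":0.36,"y":0,"z":-0.95,"gripper":46},{"rx":0,"ry":0,"rz":0,"x":0.36,"y":0,"z":-0.95,"gripper":46},{"rx":0,"ry":0,"rz":0,"x":0.36,"y":0,"z":-0.95,"gripper":46},{"rx":0,"ry":0,"rz":0,"x":0.36,"y":0,"z":-0.95,"gripper":46},{"rx":0,"ry":0,"rz":0,"x":0.36,"y":0,"z":-0.95,"gripper":46},{"rx":0,"ry":0,"rz":0,"x":0.36,"y":0,"z":-0.95,"gripper":46},{"rx":0,"ry":0,"rz":0,"x":0.36,"y":0,"z":-0.95,"gripper":46},{"rx":0,"ry":0,"rz":0,"x":0.36,"y":0.2,"z":-0.95,"gripper":46}]'

```text
clock: 24.9
ee_pos: [0.5757, -0.1122, 0.138]
ee_rot: [-0.706, 0.706, -0.043, 0.043]
ft_force: [1.0, 0.8, 0.9]
finger_gap: 0.0455
```

Request:
drive_tool --steps '[{"rx":0,"ry":0,"rz":0,"x":0.36,"y":0.4,"z":-0.9,"gripper":46},{"rx":0,"ry":0,"rz":0,"x":0.36,"y":0.4,"z":-0.7,"gripper":46},{"rx":0,"ry":0,"rz":0,"x":0.26,"y":0.2,"z":-0.5,"gripper":46},{"rx":0,"ry":0,"rz":0,"x":0.2,"y":0,"z":-0.3,"gripper":46},{"rx":0,"ry":0,"rz":0,"x":0,"y":0,"z":-0.12,"gripper":46},{"rx":0,"ry":0,"rz":0,"x":0,"y":0,"z":0,"gripper":46},{"rx":0,"ry":0,"rz":0,"x":0,"y":0,"z":0,"gripper":46},{"rx":0,"ry":0,"rz":0,"x":0,"y":0,"z":0,"gripper":46}]'

```text
clock: 25.57
ee_pos: [0.6011, -0.1888, 0.1084]
ee_rot: [0.706, -0.706, 0.043, -0.043]
ft_force: [-0.6, 0.3, 0.1]
finger_gap: 0.0462
```

```bash
python3 -c "
from h import *
plan(.5991,-.2048,.032,-7)
p=arm.camera_params('wrist');im=arm.read_camera('wrist').copy()
pts=[[.6015,-.1849,.028]]+[[.6015+.038*np.cos(np.radians(a)),-.1849+.038*np.sin(np.radians(a)),.028] for a in (23,143,-97)]
for q in proj(p,pts): cv2.circle(im,tuple(int(v) for v in q),3,(255,0,0),1)
cv2.imwrite('pics/w8.png',im[...,::-1])"
```

```text
t 25.57 pos [ 601.1 -188.8  108.4] yaw -6.97 tilt [0.0004 0.0001] gap 46.2 F [-0.6  0.3  0.1]
ry total 0.01
after turn, tot units x,y,z: [-0.    2.55 -0.54]
```

View pics/w8.png

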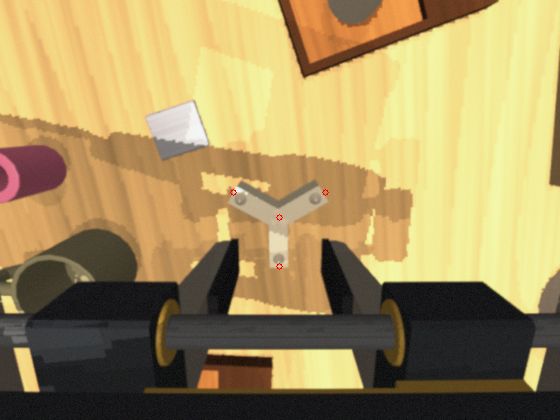

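Request:
drive_tool --steps '[{"rx":0,"ry":0,"rz":0,"x":0,"y":0.2,"z":-0.34,"gripper":46},{"rx":0,"ry":0,"rz":0,"x":0,"y":0.5,"z":-0.2,"gripper":46},{"rx":0,"ry":0,"rz":0,"x":0,"y":0.5,"z":0,"gripper":46},{"rx":0,"ry":0,"rz":0,"x":0,"y":0.5,"z":0,"gripper":46},{"rx":0,"ry":0,"rz":0,"x":0,"y":0.4,"z":0,"gripper":46},{"rx":0,"ry":0,"rz":0,"x":0,"y":0.25,"z":0,"gripper":46},{"rx":0,"ry":0,"rz":0,"x":0,"y":0,"z":0,"gripper":46},{"rx":0,"ry":0,"rz":0,"x":0,"y":0,"z":0,"gripper":46}]'

```text
clock: 26.28
ee_pos: [0.599, -0.2059, 0.0372]
ee_rot: [0.706, -0.706, 0.043, -0.043]
ft_force: [0.4, 0.0, -0.3]
finger_gap: 0.0463
```

```bash
python3 -c "
from h import *
plan(.5991,-.2048,.032,-7)"
```

```text
t 26.28 pos [ 599.  -205.9   37.2] yaw -7.01 tilt [-0.0006  0.0001] gap 46.3 F [ 0.4  0.  -0.3]
ry total -0.0
after turn, tot units x,y,z: [-0.    0.17  0.04]
```

Request:
drive_tool --steps '[{"rx":0,"ry":0,"rz":0,"x":0,"y":0.17,"z":0,"gripper":46},{"rx":0,"ry":0,"rz":0,"x":0,"y":0,"z":0,"gripper":20},{"rx":0,"ry":0,"rz":0,"x":0,"y":0,"z":0,"gripper":5},{"rx":0,"ry":0,"rz":0,"x":0,"y":0,"z":0,"gripper":5},{"rx":0,"ry":0,"rz":0,"x":0,"y":0,"z":0,"gripper":5},{"rx":0,"ry":0,"rz":0,"x":0,"y":0,"z":0,"gripper":5},{"rx":0,"ry":0,"rz":0,"x":0,"y":0,"z":0,"gripper":5},{"rx":0,"ry":0,"rz":0,"x":0,"y":0,"z":0,"gripper":5}]'

```text
clock: 26.95
ee_pos: [0.5993, -0.206, 0.0326]
ee_rot: [-0.706, 0.706, -0.043, 0.043]
ft_force: [-0.5, 0.0, 2.3]
finger_gap: 0.0142
```

Request:
drive_tool --steps '[{"rx":0,"ry":0,"rz":0,"x":0,"y":0,"z":0,"gripper":5},{"rx":0,"ry":0,"rz":0,"x":0,"y":-0.4,"z":0,"gripper":5},{"rx":0,"ry":0,"rz":0,"x":0,"y":-0.8,"z":0,"gripper":5},{"rx":0,"ry":0,"rz":0,"x":0,"y":-0.9,"z":0,"gripper":5},{"rx":0,"ry":0,"rz":0,"x":0,"y":-0.7,"z":0,"gripper":5},{"rx":0,"ry":0,"rz":0,"x":0,"y":-0.3,"z":0,"gripper":5},{"rx":0,"ry":0,"rz":0,"x":0,"y":0,"z":0,"gripper":5},{"rx":0,"ry":0,"rz":0,"x":0,"y":0,"z":0,"gripper":5}]'

```text
clock: 27.62
ee_pos: [0.599, -0.206, 0.1253]
ee_rot: [-0.706, 0.706, -0.043, 0.043]
ft_force: [-1.2, -1.3, 0.1]
finger_gap: 0.0142
```

```bash
python3 -c "
from h import *
plan(.4762,-.3928,.12,-7)
p=arm.camera_params('wrist');im=arm.read_camera('wrist').copy()
cv2.imwrite('pics/w9.png',im[...,::-1])"
```

```text
t 27.62 pos [ 599.  -206.   125.3] yaw -7.02 tilt [ 0.0004 -0.0001] gap 14.2 F [-1.2 -1.3  0.1]
ry total -0.0
after turn, tot units x,y,z: [-3.3   0.18 -6.68]
```

View pics/w9.png

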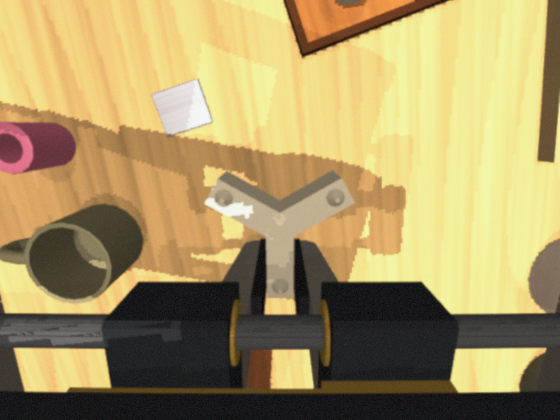

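Request:
drive_tool --steps '[{"rx":0,"ry":0,"rz":0,"x":-0.2,"y":0,"z":-0.4,"gripper":5},{"rx":0,"ry":0,"rz":0,"x":-0.4,"y":0,"z":-0.8,"gripper":5},{"rx":0,"ry":0,"rz":0,"x":-0.45,"y":0,"z":-0.9,"gripper":5},{"rx":0,"ry":0,"rz":0,"x":-0.45,"y":0,"z":-0.9,"gripper":5},{"rx":0,"ry":0,"rz":0,"x":-0.45,"y":0,"z":-0.9,"gripper":5},{"rx":0,"ry":0,"rz":0,"x":-0.45,"y":0,"z":-0.9,"gripper":5},{"rx":0,"ry":0,"rz":0,"x":-0.4,"y":0,"z":-0.8,"gripper":5},{"rx":0,"ry":0,"rz":0,"x":-0.3,"y":0,"z":-0.6,"gripper":5}]'

```text
clock: 28.33
ee_pos: [0.4812, -0.381, 0.1238]
ee_rot: [0.706, -0.705, 0.045, -0.043]
ft_force: [-0.2, -0.1, -0.3]
finger_gap: 0.0136
```

Request:
drive_tool --steps '[{"rx":0,"ry":0,"rz":0,"x":-0.15,"y":0.2,"z":-0.34,"gripper":5},{"rx":0,"ry":0,"rz":0,"x":0,"y":0.4,"z":-0.14,"gripper":5},{"rx":0,"ry":0,"rz":0,"x":0,"y":0.4,"z":0,"gripper":5},{"rx":0,"ry":0,"rz":0,"x":0,"y":0.2,"z":0,"gripper":5},{"rx":0,"ry":0,"rz":0,"x":0,"y":0,"z":0,"gripper":5},{"rx":0,"ry":0,"rz":0,"x":0,"y":0,"z":0,"gripper":5}]'

```text
clock: 28.83
ee_pos: [0.478, -0.3916, 0.0882]
ee_rot: [0.706, -0.705, 0.043, -0.042]
ft_force: [0.6, -0.3, -0.4]
finger_gap: 0.0138
```

```bash
python3 -c "
from h import *
plan(.4762,-.3928,.0386,-7)
p=arm.camera_params('wrist');im=arm.read_camera('wrist').copy()
cv2.imwrite('pics/w10.png',im[...,::-1])"
```

```text
t 28.83 pos [ 478.  -391.6   88.2] yaw -6.95 tilt [-0.0017  0.0012] gap 13.8 F [ 0.6 -0.3 -0.4]
ry total 0.01
after turn, tot units x,y,z: [-0.05  1.65 -0.05]
```

View pics/w10.png

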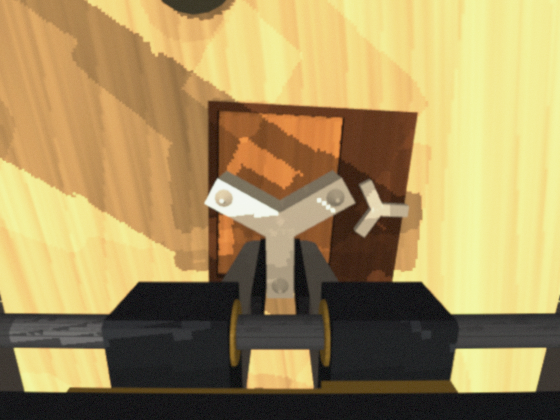

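Request:
drive_tool --steps '[{"rx":0,"ry":0,"rz":0,"x":0,"y":0.3,"z":0,"gripper":5},{"rx":0,"ry":0,"rz":0,"x":0,"y":0.4,"z":0,"gripper":5},{"rx":0,"ry":0,"rz":0,"x":0,"y":0.4,"z":0,"gripper":5},{"rx":0,"ry":0,"rz":0,"x":0,"y":0.2,"z":0,"gripper":5},{"rx":0,"ry":0,"rz":0,"x":0,"y":0,"z":0,"gripper":5},{"rx":0,"ry":0,"rz":0,"x":0,"y":0,"z":0,"gripper":5},{"rx":0,"ry":0,"rz":0,"x":0,"y":0,"z":0,"gripper":5}]'

```text
clock: 29.47
ee_pos: [0.478, -0.3931, 0.0504]
ee_rot: [-0.706, 0.706, -0.043, 0.043]
ft_force: [-0.3, 0.2, -0.6]
finger_gap: 0.0136
```

```bash
python3 -c "
from h import *
plan(.4762,-.3928,.0386,-7)
im=arm.read_camera('top')
cv2.imwrite('pics/top10.png',cv2.resize(im[120:300,380:520,::-1],None,fx=3.3,fy=3.3,interpolation=cv2.INTER_CUBIC))"
```

```text
t 29.47 pos [ 478.  -393.1   50.4] yaw -7.02 tilt [ 0.0001 -0.0001] gap 13.6 F [-0.3  0.2 -0.6]
ry total -0.0
after turn, tot units x,y,z: [-0.06  0.39  0.  ]
```

View pics/top10.png

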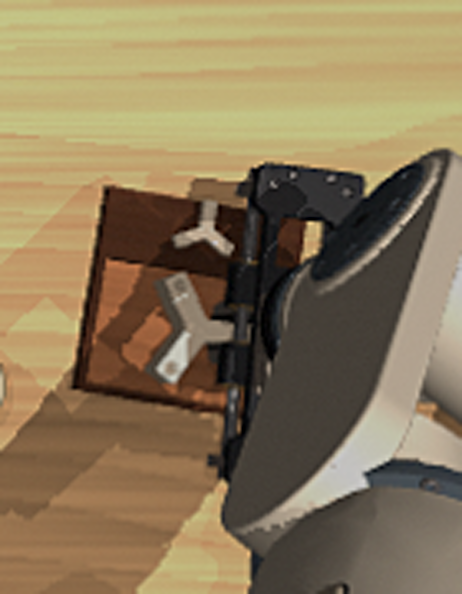

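Request:
drive_tool --steps '[{"rx":0,"ry":0,"rz":0,"x":-0.04,"y":0.14,"z":0,"gripper":5},{"rx":0,"ry":0,"rz":0,"x":0,"y":0.12,"z":0,"gripper":5},{"rx":0,"ry":0,"rz":0,"x":0,"y":0.09,"z":0,"gripper":5},{"rx":0,"ry":0,"rz":0,"x":0,"y":0.05,"z":0,"gripper":5},{"rx":0,"ry":0,"rz":0,"x":0,"y":0,"z":0,"gripper":5},{"rx":0,"ry":0,"rz":0,"x":0,"y":0,"z":0,"gripper":5}]'

```text
clock: 30.02
ee_pos: [0.4765, -0.3928, 0.0385]
ee_rot: [0.706, -0.706, 0.043, -0.043]
ft_force: [-1.0, 0.7, 4.9]
finger_gap: 0.0135
```

Contact with the floor. Release gently (small opening), rise, and clear for a final check.

Request:
drive_tool --steps '[{"rx":0,"ry":0,"rz":0,"x":0,"y":0,"z":0,"gripper":30},{"rx":0,"ry":0,"rz":0,"x":0,"y":0,"z":0,"gripper":30},{"rx":0,"ry":0,"rz":0,"x":0,"y":0,"z":0,"gripper":30},{"rx":0,"ry":0,"rz":0,"x":0,"y":-0.4,"z":0,"gripper":30},{"rx":0,"ry":0,"rz":0,"x":0,"y":-0.8,"z":0,"gripper":30},{"rx":0,"ry":0,"rz":0,"x":0,"y":-0.9,"z":0,"gripper":30},{"rx":0,"ry":0,"rz":0,"x":0,"y":-1,"z":0,"gripper":30},{"rx":0,"ry":0,"rz":0,"x":0,"y":-1,"z":0,"gripper":30}]'

```text
clock: 30.68
ee_pos: [0.4764, -0.3926, 0.1632]
ee_rot: [0.706, -0.706, 0.043, -0.043]
ft_force: [0.5, -0.3, -0.4]
finger_gap: 0.03
```

Request:
drive_tool --steps '[{"rx":0,"ry":0,"rz":0,"x":-0.5,"y":-0.5,"z":-1,"gripper":30},{"rx":0,"ry":0,"rz":0,"x":-0.5,"y":0,"z":-1,"gripper":30},{"rx":0,"ry":0,"rz":0,"x":-0.5,"y":0,"z":-1,"gripper":30},{"rx":0,"ry":0,"rz":0,"x":-0.5,"y":0,"z":-1,"gripper":30},{"rx":0,"ry":0,"rz":0,"x":-0.5,"y":0,"z":-0.5,"gripper":30},{"rx":0,"ry":0,"rz":0,"x":0,"y":0,"z":0,"gripper":30},{"rx":0,"ry":0,"rz":0,"x":0,"y":0,"z":0,"gripper":30},{"rx":0,"ry":0,"rz":0,"x":0,"y":0,"z":0,"gripper":30}]'

```text
clock: 31.35
ee_pos: [0.3861, -0.5172, 0.1767]
ee_rot: [0.706, -0.706, 0.043, -0.044]
ft_force: [0.3, 0.2, -0.3]
finger_gap: 0.0302
```

```bash
python3 - <<'E'
from h import *
s=arm.sense();print(s['clock'],s['ee_pos'],s['ft_force'])
for n in ['top','scene']:
    im=arm.read_camera(n);cv2.imwrite(f'pics/{n}_end.png',im[...,::-1])
im=cv2.imread('pics/top_end.png');p=arm.camera_params('top')
S=6
u=cv2.resize(im,None,fx=S,fy=S,interpolation=cv2.INTER_CUBIC)
hsv=cv2.cvtColor(u,cv2.COLOR_BGR2HSV)
m=((hsv[...,1]<45)&(hsv[...,2]>120)).astype(np.uint8)*255
T=dict(t=(663.7,-11.9,13.1),s=(464.3,377,-5.2),st=(478.7,-372.9,-10.1))
for name,k,X,z in [('t1','t',(.6574,.0154),.056),('t2','t',(.67,-.0392),.056),('s2','s',(.467,.405),.056),('s1','s',(.4626,.349),.056),('st','st',(.479,-.373),.034)]:
    x,y=proj(p,[X[0],X[1],z])[0]; r=11 if name!='st' else 19
    mm=np.zeros_like(m);x0,y0,x1,y1=[int(v*S) for v in (x-r,y-r,x+r,y+r)]
    mm[y0:y1,x0:x1]=m[y0:y1,x0:x1]
    cs,_=cv2.findContours(mm,cv2.RETR_EXTERNAL,cv2.CHAIN_APPROX_NONE)
    c=max(cs,key=cv2.contourArea)
    P=(ray(p,(c.reshape(-1,2)+.5)/S-.5,z)[:,:2]*1000).astype(np.float32)
    mo=cv2.moments(P);ctr=np.array([mo['m10'],mo['m01']])/mo['m00']
    a=np.radians(T[k][2]);d=ctr-T[k][:2]
    print(name,ctr.round(1),'in tray',np.round([d@[np.cos(a),np.sin(a)],d@[-np.sin(a),np.cos(a)]],1),'size',np.round(cv2.minAreaRect(P)[1],1))
E
```

```text
31.35 [ 0.38605093 -0.51717986  0.17672349] [ 0.27359231  0.18730845 -0.25037744]
t1 [657.1  13.8] in tray [-0.6 26.5] size [34.7 34.7]
t2 [669.8 -39.1] in tray [ -0.2 -27.8] size [34.2 34.2]
s2 [468.2 405.6] in tray [ 1.2 28.8] size [34.2 33.9]
s1 [463.3 347. ] in tray [  1.7 -29.9] size [33.6 34. ]
st [ 479.9 -370.9] in tray [0.8 2.2] size [62.2 71.2]
```

View pics/top_end.png

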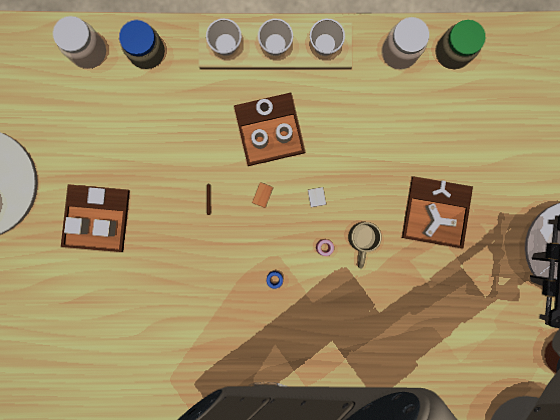

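View pics/scene_end.png

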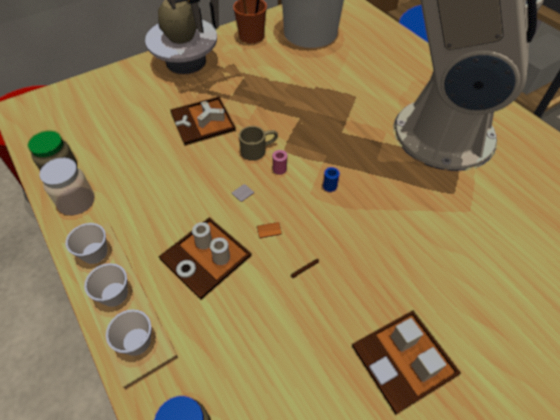

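Request:
drive_tool --steps '[{"rx":0,"ry":0,"rz":0,"x":0,"y":-0.8,"z":0,"gripper":30},{"rx":0,"ry":0,"rz":0,"x":0,"y":-0.8,"z":0.3,"gripper":30},{"rx":0,"ry":0,"rz":0,"x":0,"y":-0.8,"z":0.8,"gripper":30},{"rx":0,"ry":0,"rz":0,"x":0,"y":0,"z":0.8,"gripper":30},{"rx":0,"ry":0,"rz":0,"x":0,"y":0,"z":0.5,"gripper":30},{"rx":0,"ry":0,"rz":0,"x":0,"y":0,"z":0,"gripper":30},{"rx":0,"ry":0,"rz":0,"x":0,"y":0,"z":0,"gripper":30},{"rx":0,"ry":0,"rz":0,"x":0,"y":0,"z":0,"gripper":30}]'

```text
clock: 32.12
ee_pos: [0.3947, -0.4462, 0.2477]
ee_rot: [0.706, -0.706, 0.043, -0.043]
ft_force: [-0.0, -0.2, -1.0]
finger_gap: 0.0299
```

```bash
python3 -c "
from h import *
plan(.4,-.4,.25,-7)
im=arm.read_camera('top');cv2.imwrite('pics/top_end2.png',im[...,::-1])
a=cv2.imread('pics/top0.png')[205:285,335:395].astype(int);print('mug diff',abs(a-im[205:285,335:395,::-1]).mean())"
```

```text
t 32.12 pos [ 394.7 -446.2  247.7] yaw -6.97 tilt [-0.0007  0.0002] gap 29.9 F [-0.  -0.2 -1. ]
ry total 0.01
after turn, tot units x,y,z: [-0.01 -0.08  1.55]
mug diff 7.2463194444444445
```

View pics/top_end2.png

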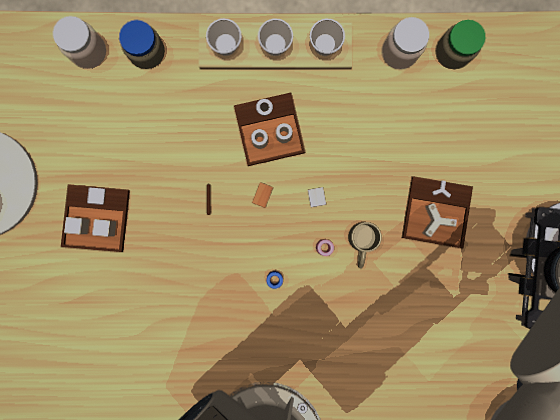

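```bash
python3 -c "
from rig import arm
print(arm.close_job(), arm.sense()['clock'])"
```

```text
the job is handed in; nothing more can be done
the job is handed in; nothing more can be done
```

All five pieces are in their trays, and I handed the job in at about 32 s of the 128 s allowed. The two tube props, the two square props and the stilt were each lowered until the wrist force showed contact with the tray floor, then released.

| Piece | Offset from tray centre, x (limit 30 mm) | Offset from tray centre, y (limit 48 mm) |
|---|---|---|
| First tube prop | −0.6 mm | 26.5 mm |
| Second tube prop | −0.2 mm | −27.8 mm |
| First square prop | 1.2 mm | 28.8 mm |
| Second square prop | 1.7 mm | −29.9 mm |
| Stilt | 0.8 mm | 2.2 mm |

These come from the last measured top-camera picture, which is good to about 2 mm. In the top and scene pictures the props stand upright and the stilt lies flat with its points up. The mug is in its place by eye. A pixel comparison of the mug area was inconclusive, because shadows had changed there.

After placing the stilt, the gripper came close to the plate stand on the right. The wrist force was near zero there, and I moved the arm up and away before handing in. None of the checks failed.

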